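# Weigh a batch of bearing blocks on the spring scale

### The arm

A 7-joint arm with a two-finger parallel gripper is mounted at the origin on the work surface. World frame = base frame: x ahead of the robot, y to its left, z up, the work surface at z = 0. Lengths are in m, angles in rad, forces in N, time in s.
With the tool pointing down it reaches from about 0.4 to 0.9 m from the base axis. Payload 5.6 kg.
Tool frame: the origin (TCP) lies on the centre line of the jaws, within the pads' length; the fingertips stand 14 mm ahead of it and the grasp point (between the pads) lies 5 mm behind it; z points along the fingers, y is the line along which they close (so a half turn about z gives the same grasp; the last joint's range is limited). The gripper opens to 92 mm and grips with 3 to 60 N. Pads are 20 mm wide; open, the fingers measure 128 mm over their backs; the gripper's body (75 mm by 189 mm) begins 69 mm behind the grasp point.
Start: joints at [1.087, 0.468, -0.012, 1.603, 0.006, 1.071, -0.056], TCP at [0.277, -0.588, 0.229] pointing down, gripper open.
Joint ranges: [-2.53, 2.53], [-0.31, 2.02], [-1.57, 1.55], [0.28, 2.44], [-1.29, 4.43], [0.15, 1.84], [-2.92, 2.92]. Speed limits (rad/s): [2.57, 2.57, 3.14, 3.14, 3.14, 3.14, 3.14].

### API

Orientations are given as a unit quaternion [x, y, z, w].
In Python, from rig import get_obs, camera, close_job, search_frame, regions_of gives the robot as it stands.
- The arm moves only by the tool carry_out, never from a script. Its argument "targets" is a list of rows, each an object with "fingers": the closure, from -1 (fully open) to 1 (shut); "translation": the shift along the tool's x, y, z in units of 60 mm (1.0 is 60 mm), a list of three; "angular": the turn, a rotation vector about the tool's x, y, z in degrees, a list of three. In form: [{"fingers": fingers, "translation": [dx, dy, dz], "angular": [wx, wy, wz]}, ...]. A call has exactly 8 rows; each row is the pose to reach, as a shift and turn from the pose commanded when the call began, along the tool's axes at that moment; what a row does not reach only later rows make up. A row lasts 1/8 s, in which the tool goes at most 62.5 mm and 10.7 degrees, less where a joint would pass 70% of its speed; a pose out of reach is approached as far as the arm can. A call with a gripper value outside its range is refused whole. The fingers move at their own pace and stop on an object; the grip force is fixed at half the most. Time passes only in rows, so rows that repeat a pose let the fingers close, or fill a call up. It gives the time, the measured TCP pose, the force, the opening and the grip force at its end, in the units of the state.
- get_obs(): the state, without advancing time (a new reading comes with each control period).
- camera(name): name is "scene" or "top" or "wrist"; returns a dict with "image" (420x560x3 uint8, red, green, blue), "range_z" (420x560 float32, m along the optical axis (not along the pixel's ray), 0 where there is no reading), "K" (3x3 intrinsics, pixels), "R" (3x3) and "t" (3): a world point X has camera coordinates R X + t. Camera axes: x right, y down, z forward; pixel columns grow to the right and rows downward; lengths in m; the calibration is good to about 2 mm. The wrist camera is an equidistant fisheye: a pixel r from the principal point sees the ray r / f radians off the axis. A picture is of the moment at which its call begins.
- close_job(): hands the job in; it is judged then, once.
Trained networks look in a picture, given as the dict that the camera call returned (one of the last four; its "shot" number tells which), for a name from the list of things; names that differ only in an ending like _2 or _b are one class to them, and where a whole thing is asked for, a point or a joint stands for the part that bears it (a point fixed in the world has none). Each returns a list of dicts, best first, with "score" (0 to 1); they miss things now and then, are a little off and sometimes report something else, mostly with a low value. They report only what shows in the picture. A call takes as long as a camera call.
- search_frame(thing, picture): "rect" ([left, top, right, bottom] in pixels, round what is visible of it).
- regions_of(thing, picture): "mask" (420x560 bool, what is visible of it) and "rect" ([left, top, right, bottom] in pixels, round what is visible of it).
The state is a dict: "time": time; "joints": joint angles; "dq": joint speeds; "effort": joint torques, N m; "tcp_pos": TCP position; "tcp_rot": TCP orientation; "contact_force": force on the tool from outside, world axes, zero at the start; "wrist_torque": the same for the moment, N m; "gripper_width": finger opening in m; "gripper_force": force on a finger pad.
Only numpy, scipy, OpenCV 4.12 (cv2) and the standard library are available. Lean on these libraries where they do the work, as an engineer would, in place of code of your own. Each camera call takes 0.05 s, during which the arm holds its last target. There are 200 camera calls.

### The job

First push the chute's gate shut until its spring catch clicks behind it, then set all the bare aluminium bearing blocks lying on the bench into the green weighing tray while it stands on its blue mat (leave the red block and the other things alone). Hang the loaded tray by its bar on the scale's hook, let it down slowly so that the pointer neither jumps nor is pulled down to its stop, and take your hand off until the pointer has settled for about two seconds; then lift the tray off the hook and set it back flat in the middle of its mat with all the blocks still in it.

Things in the scene. Friction and masses are not known exactly. Their poses are not given: they have to be found in the camera images.
- block1: one of up to four bare aluminium bearing blocks, all alike (two to four present, None if absent): foot 76 x 34 x 12 mm, on it a body 40 mm long, 30 mm thick, up to 44 mm height, with a brass bush; about 0.1 kg. Origin: centre of underside; x along the foot's 76 mm, y across (grip the 30 mm thickness of the body, above the foot), z up
- block2: another such aluminium bearing block, like block1
- block3: another such aluminium bearing block, like block1
- block4: another such aluminium bearing block, like block1
- tray: green weighing tray 220 (x) x 190 (y) mm, 0.3 kg: floor 5 mm thick, rim 18 mm high; rigid steel bail of 10 mm bar in the plane x = 0: uprights at y = +-90 mm, crossbar along y at height 135 mm, on it an upright orange tab 12 (x) x 44 (y) mm, heights 139 to 195 mm. Blocks fit lengthwise along x, two each side of the bail, centres x = +-60, y = +-45 mm. Origin: centre of underside, z up
- tray_tab (a point): point in the middle of the tray's orange grip tab to grip at, 177 mm above the tray's underside, axes as the tray; close the fingers along x. 18 mm below the tab's top, 42 mm above the crossbar's axis
- tray_bar (a point): middle of the tray's crossbar (axis of the 10 mm bar, along y), 135 mm above the underside
- mat: flat blue mat, 270 x 230 x 3 mm, fixed to the bench, on which the tray starts and must end. Origin: centre of its underside; x along 270 mm
- stand: spring scale: grey base, aluminium column 0.36 m high, fixed. Origin: on the bench below the hook's seat; x points from hook to column (carriage 138 mm and column 160 mm from the seat, 18 mm high base from 100 mm on); the hook sticks out from the column towards -x with nothing above it
- hook_seat (a point): lowest point of the V-shaped hook seat (centre line of its 10 mm rod), 220 mm above the bench unloaded; sinks with the load. Axes as the stand. The open tip rises on the -x side, 29 mm out and 27 mm above this point; on the +x side the arm runs level to the column, its top 17 mm above this point. A 10 mm bar lying along y rests with its axis 12 mm above this point
- scale (a joint): how far the hook and pointer have sunk: 0 m unloaded, 0.060 m at the stop; spring about 200 N/m (0.6 kg: about 0.028 m), lightly damped
- chute: green feed chute, fixed; origin on the bench under the middle of its mouth, x into the chute (away from the mouth), y towards the side where the open gate parks, z up. Nothing of it is higher than 106 mm except the gate's tab
- gate (a joint): travel of the steel gate, along the chute's -y: 0 m fully open, 0.070 m where the catch drops in behind it, 0.078 m at the stop. Slides with about 4 N friction and needs about 5 N more from 0.035 m to 0.070 m to press back the catch
- gate_tab (a point): centre of the top face of the gate's orange push tab (22 mm along the chute's x, 26 mm along y, 46 mm high above the gate plate), moves with the gate; top 151 mm above the bench. The tab can be pushed on its +y side
- catch (a joint): yellow spring catch in front of the gate: 0 m sprung out, up to about 0.0055 m when pressed back by the passing gate; back at 0 behind the gate once clicked
- red_block: bystander: a red painted bearing block of the same shape, not part of the batch; origin centre of underside
- marker: bystander: grey marker pen, 130 mm long, 14 mm thick, lying
- small_bin: bystander: small empty green bin, 100 x 80 x 50 mm
- screwdriver: bystander: red screwdriver, lying
- jar: bystander: amber jar, 60 mm across, 80 mm high
- spool: bystander: copper-coloured spool, 56 mm across, 48 mm high

How it is judged:
By the outcome, as a careful person would: the job done as asked, in the order asked, and still so for the second after the job is handed in, with the robot touching nothing.
Of block1, block2, block3, block4 only 2 to 4 are there at a start; the rules pass over those that are not, and their reading is None.
At some moment in a run one of block1, block2, block3, block4 may be knocked a few centimetres aside while the robot is not near it.
It also fails if it takes over 210 s, if anything falls off the work surface, if the arm or the gripper's body presses on something with over 40 N, if the wrist force passes 120 N, or if a joint passes its speed limit or range.

## Working session

There is one attempt and no reset: what is moved stays moved. The work goes in short steps, Python scripts to look and compute and a tool call to move; the robot and the scene stay as the last step left them, time stands still between calls to the robot, and variables do not carry over. Pictures are saved under pics/ and viewed, at most 14 in all, crops included, and the job is handed in when it is done.

Besides the shell and the picture viewer there is one more tool, called after "Emit:" as name([rows], argument=value, ...), one row to a line, values as JSON. carry_out: Moves the arm, as the interface text tells. Its arguments: {"type":"object","properties":{"targets":{"type":"array"}},"required":["targets"]}

```bash
ls; mkdir -p pics
python3 - <<'E'
from rig import *
import cv2,numpy as np
o=get_obs(); print({k:np.round(v,3) for k,v in o.items()})
for n in ("scene","top"):
    c=camera(n); cv2.imwrite(f"pics/{n}0.png",cv2.cvtColor(c["image"],cv2.COLOR_RGB2BGR))
    print(n,c["K"].round(1).tolist(),c["R"].round(3).tolist(),c["t"].round(3).tolist())
    for th in ["block1","tray","tray_tab","mat","stand","chute","gate_tab","catch","red_block","marker","small_bin","screwdriver","jar","spool"]:
        print(th,[( [int(v) for v in d["rect"]],round(d["score"],2)) for d in search_frame(th,c)][:6])
E
```

```text
pics
{'time': np.float64(0.0), 'joints': array([ 1.087,  0.468, -0.012,  1.604,  0.006,  1.071, -0.056]), 'dq': array([ 0.001, -0.001, -0.   ,  0.001, -0.   , -0.001, -0.001]), 'effort': array([ 0.0000e+00, -5.2058e+01, -1.2000e-02, -2.4375e+01, -5.6000e-02,
        1.7000e-02,  0.0000e+00]), 'tcp_pos': array([ 0.277, -0.587,  0.228]), 'tcp_rot': array([ 0.976,  0.219, -0.   , -0.001]), 'contact_force': array([ 0.458, -0.379,  0.522]), 'wrist_torque': array([0.029, 0.031, 0.031]), 'gripper_force': np.float64(0.0), 'gripper_width': np.float64(0.092)}
scene [[492.9, 0.0, 275.0], [0.0, 492.9, 207.6], [0.0, 0.0, 1.0]] [[-0.649, 0.76, -0.004], [0.649, 0.552, -0.523], [-0.396, -0.342, -0.852]] [0.357, -0.235, 1.712]
block1 [([208, 154, 226, 174], 0.66), ([222, 204, 245, 221], 0.58)]
tray [([254, 196, 352, 281], 0.94)]
tray_tab [([258, 198, 349, 281], 0.8)]
mat [([247, 194, 361, 292], 0.66)]
stand [([286, 263, 399, 381], 0.57)]
chute [([109, 156, 211, 242], 0.69)]
gate_tab [([183, 174, 204, 204], 0.91)]
catch []
red_block [([241, 142, 261, 159], 0.79)]
marker [([378, 225, 403, 257], 0.59)]

[... 446 characters left out ...]
318, 201, 337, 225], 0.62), ([128, 123, 204, 223], 0.27)]
tray [([213, 194, 288, 279], 0.74)]
tray_tab [([213, 193, 289, 278], 0.6)]
mat [([205, 187, 291, 285], 0.77)]
stand [([127, 123, 203, 222], 0.78), ([218, 195, 288, 274], 0.7)]
chute [([343, 120, 417, 213], 0.73)]
gate_tab [([353, 179, 388, 196], 0.69), ([361, 273, 379, 299], 0.25)]
catch [([372, 194, 374, 202], 0.61), ([353, 181, 388, 195], 0.35)]
red_block [([361, 275, 379, 298], 0.58)]
marker [([177, 272, 183, 314], 0.71), ([213, 193, 287, 279], 0.19)]
small_bin [([96, 265, 140, 307], 0.62)]
screwdriver [([220, 142, 284, 152], 0.65), ([423, 224, 447, 246], 0.53)]
jar [([424, 226, 452, 244], 0.64)]
spool [([402, 271, 419, 292], 0.8)]
```

Run:
```python
import cv2
a=cv2.imread("pics/top0.png"); cv2.imwrite("pics/top0b.png",cv2.resize(a[100:330,80:460],None,fx=2.1,fy=2.1,interpolation=cv2.INTER_CUBIC))
a=cv2.imread("pics/scene0.png"); cv2.imwrite("pics/scene0b.png",cv2.resize(a[120:390,100:480],None,fx=2.1,fy=2.1,interpolation=cv2.INTER_CUBIC))
```

```text
(no output)
```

View pics/top0b.png

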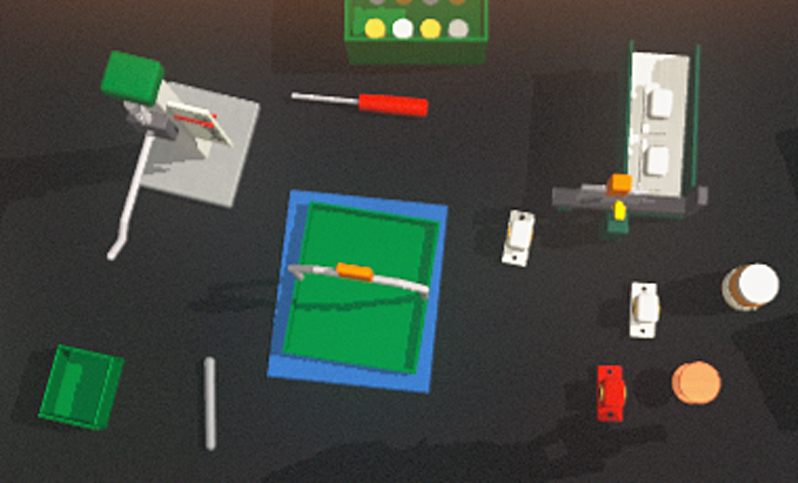

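View pics/scene0b.png

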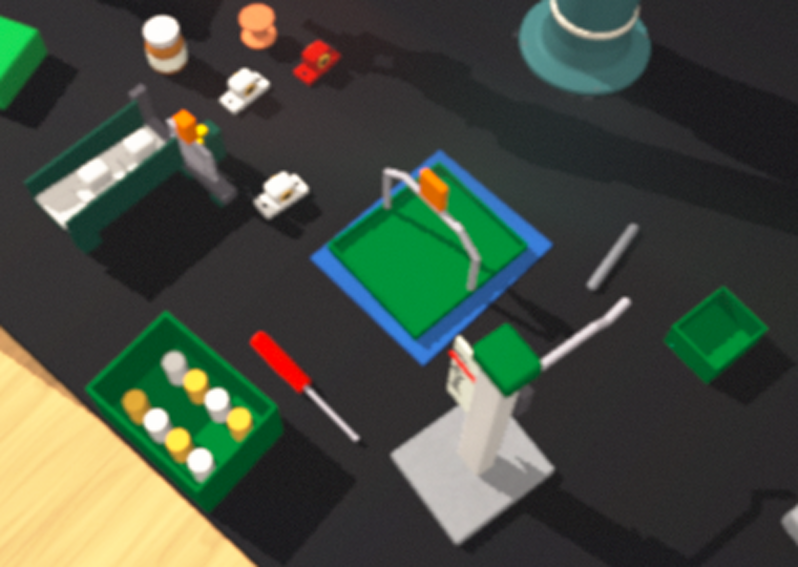

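Top view: only two bare blocks lie on the bench, at crop (519,238) and (645,309), plus the red one at (611,392). The two in the chute stand behind the gate. The gate tab is orange at (620,185), the tray is in the middle, and the scale is at the left with its hook tip at (112,257).

```bash
cat > h.py <<'E'
from rig import *
import cv2,numpy as np
from scipy.spatial.transform import Rotation as Ro
def cloud(c):
    z=c["range_z"]; v,u=np.mgrid[:420,:560]; K=c["K"]
    a=(u-K[0,2])/K[0,0]; b=(v-K[1,2])/K[1,1]
    if c.get("name")=="wrist":
        r=np.hypot(a,b)+1e-9; s=np.tan(r)/r; a=a*s; b=b*s
    P=np.stack([a*z,b*z,z],-1)
    return (P-c["t"])@c["R"], z>0
def hsv(c):
    return cv2.cvtColor(c["image"],cv2.COLOR_RGB2HSV)
def cam(n):
    c=camera(n); c["name"]=n; return c
def box(P2):
    (cx,cy),(w,h),a=cv2.minAreaRect((P2*1000).astype(np.float32))
    if w<h: w,h,a=h,w,a+90
    return np.round([cx,cy,w,h],1), round((a+90)%180-90,1)   # mm, long axis angle deg
def yaw(): return Ro.from_quat(get_obs()["tcp_rot"]).as_euler("ZYX",degrees=True)
E
python3 - <<'E'
from h import *
for n in ("top","scene"):
    c=cam(n); X,ok=cloud(c); H=hsv(c); h,s,v=H[...,0],H[...,1],H[...,2]
    org=ok&(h>5)&(h<18)&(s>180)&(v>120); blue=ok&(h>98)&(h<122)&(s>120)&(v>60); grn=ok&(h>50)&(h<85)&(s>150)
    print(n)
    def rep(nm,m):
        k,l,st,ce=cv2.connectedComponentsWithStats(m.astype(np.uint8))
        for i in range(1,k):
            if st[i,4]>25:
                p=X[l==i]; print(nm,st[i,:4],st[i,4],"med",np.median(p,0).round(3),"lo",np.percentile(p,3,axis=0).round(3),"hi",np.percentile(p,97,axis=0).round(3),box(p[:,:2]))
    rep("org",org); rep("blue",blue&(X[...,2]<.02))
    for th in ("block1","red_block"):
        for d in regions_of(th,c)[:3]:
            m=d["mask"]&ok; p=X[m]; f=p[p[:,2]>.036]; 
            print(th,round(d["score"],2),d["rect"],np.median(p,0).round(3),box(p[:,:2]),"top",len(f), f.mean(0).round(3) if len(f)>3 else 0, box(f[:,:2]) if len(f)>5 else 0)
    for th in ("stand","chute","tray","screwdriver","marker","small_bin","jar","spool"):
        for d in regions_of(th,c)[:1]:
            p=X[d["mask"]&ok]; print(th,np.percentile(p,1,axis=0).round(3),np.percentile(p,99,axis=0).round(3))
            if th=="stand":
                b=p[(p[:,2]<.03)&(p[:,2]>.008)]; print("base",box(b[:,:2]))
    # hook: points z .2-.27 near stand
    m=ok&(X[...,2]>.19)&(X[...,2]<.30)&(X[...,1]>.15)&(X[...,0]>.3)
    p=X[m]; i=np.argsort(p[:,0]); print("hook",p[i][::max(1,len(p)//14)].round(3).tolist())
E
```

```text
top
org [369 183  11  10] 49 med [ 0.586 -0.293  0.143] lo [ 0.585 -0.309  0.117] hi [ 0.605 -0.286  0.155] (array([ 594.5, -296.9,   24.2,   21.1]), -86.0)
org [240 225  18   9] 45 med [0.466 0.046 0.185] lo [0.463 0.025 0.151] hi [0.478 0.067 0.198] (array([469.8,  46.8,  43.4,  11.2]), 76.6)
blue [207 190  86  98] 2127 med [0.429 0.073 0.003] lo [ 0.331 -0.064 -0.003] hi [0.604 0.171 0.009] (array([468.2,  53. , 274.1, 233.2]), -5.5)
block1 0.82 [378.3, 232.9, 394.3, 260.1] [ 0.44  -0.349  0.02 ] (array([ 442.6, -354.7,   78.2,   39.5]), -2.3) top 138 [ 0.441 -0.351  0.044] (array([ 441.7, -351.9,   39.4,   32.1]), -4.7)
block1 0.77 [320.4, 201.5, 333.3, 226.1] [ 0.54  -0.174  0.019] (array([ 545.4, -177.3,   79.1,   37.1]), -11.6) top 133 [ 0.543 -0.175  0.044] (array([ 543.7, -175.8,   40.6,   31.4]), -14.3)
red_block 0.9 [363.2, 272.5, 382.5, 300.5] [ 0.325 -0.3    0.021] (array([ 323.8, -305.7,   73.5,   42.6]), -0.9) top 149 [ 0.323 -0.301  0.043] (array([ 323.4, -302.4,   37.3,   32.1]), 0.6)
red_block 0.24 [355.1, 182.9, 391.1, 194.3] [ 0.593 -0.293  0.102] (array([ 604.3, 
[... 2475 characters left out ...]
 0.549 -0.421  0.005] [ 0.801 -0.235  0.148]
tray [ 0.358 -0.058  0.   ] [0.588 0.147 0.195]
screwdriver [ 0.726 -0.042  0.008] [0.754 0.144 0.029]
marker [ 0.255  0.248 -0.004] [0.371 0.266 0.018]
small_bin [ 0.274  0.386 -0.003] [0.385 0.477 0.052]
jar [ 0.435 -0.53  -0.002] [ 0.501 -0.467  0.084]
spool [ 0.313 -0.445 -0.002] [ 0.365 -0.395  0.054]
hook [[0.328, 0.704, 0.192], [0.447, 0.671, 0.29], [0.469, 0.702, 0.292], [0.485, 0.695, 0.29], [0.495, 0.654, 0.276], [0.498, 0.661, 0.294], [0.503, 0.688, 0.242], [0.507, 0.695, 0.292], [0.512, 0.732, 0.292], [0.517, 0.732, 0.231], [0.523, 0.749, 0.215], [0.536, 0.794, 0.195], [0.658, 0.23, 0.254], [0.685, 0.269, 0.218], [0.693, 0.298, 0.249]]
```

```bash
cat >> h.py <<'E'
def plan(*wps, start=None):
    """waypoints (x,y,z,yawdeg), tool down; prints translation (60 mm units) and angular, from the current pose"""
    o=get_obs(); R0=Ro.from_quat(o["tcp_rot"]); p0=o["tcp_pos"]
    print("t",round(float(o["time"]),1),"pos",p0.round(4),"yaw",round(np.degrees(np.arctan2(*R0.as_matrix()[[1,0],0])),1),"F",o["contact_force"].round(1),"w",round(float(o["gripper_width"]),4),"gf",round(float(o["gripper_force"]),1))
    for w in wps:
        R1=Ro.from_euler("z",w[3],degrees=True)*Ro.from_euler("x",180,degrees=True)
        d=R0.inv().apply(np.array(w[:3])-p0)/.06; a=(R0.inv()*R1).as_rotvec(degrees=True)
        print(w,"->",d.round(3).tolist(),a.round(1).tolist())
E
python3 -c "
from h import *
plan((.597,-.23,.228,0),(.597,-.23,.136,0))
c=cam('top');X,ok=cloud(c)
m=ok&(X[...,2]>.085)&(X[...,0]>.56)&(X[...,0]<.82)&(X[...,1]<-.18)&(X[...,1]>-.46)
p=X[m];print(box(p[:,:2]))
for lo in (.56,.6,.65,.7,.75):
  q=p[(p[:,0]>lo)&(p[:,0]<lo+.04)];print(lo,np.percentile(q[:,1],[2,50,98]).round(3))
"
```

```text
t 2.6 pos [ 0.2773 -0.5879  0.2286] yaw 25.3 F [-0.1  0.2 -0.1] w 0.0921 gf 0.0
(0.597, -0.23, 0.228, 0) -> [7.364, -3.121, 0.01] [0.0, 0.0, 25.3]
(0.597, -0.23, 0.136, 0) -> [7.364, -3.121, 1.543] [0.0, 0.0, 25.3]
(array([ 682.9, -337.5,  244. ,  169.3]), 1.3)
0.56 [-0.423 -0.306 -0.258]
0.6 [-0.408 -0.356 -0.262]
0.65 [-0.412 -0.368 -0.314]
0.7 [-0.414 -0.366 -0.318]
0.75 [-0.419 -0.413 -0.321]
```

Emit:
carry_out([
  {"fingers": 1, "translation": [0.8, -0.35, 0], "angular": [0, 0, 5]},
  {"fingers": 1, "translation": [1.7, -0.7, 0], "angular": [0, 0, 10]},
  {"fingers": 1, "translation": [2.6, -1.1, 0], "angular": [0, 0, 15]},
  {"fingers": 1, "translation": [3.5, -1.5, 0], "angular": [0, 0, 20]},
  {"fingers": 1, "translation": [4.4, -1.9, 0], "angular": [0, 0, 25.3]},
  {"fingers": 1, "translation": [5.3, -2.3, 0], "angular": [0, 0, 25.3]},
  {"fingers": 1, "translation": [6.3, -2.7, 0], "angular": [0, 0, 25.3]},
  {"fingers": 1, "translation": [7.36, -3.12, 0], "angular": [0, 0, 25.3]},
])

```text
time: 3.65
tcp_pos: [0.5926, -0.2347, 0.2289]
tcp_rot: [1.0, -0.001, 0.0, 0.0]
contact_force: [0.6, -0.7, 0.6]
gripper_width: 0.0141
gripper_force: 0.0
```

Run:
```python
from h import *
plan((.597,-.23,.228,0),(.597,-.23,.136,0))
c=cam('wrist'); cv2.imwrite("pics/w1.png",cv2.cvtColor(c["image"],cv2.COLOR_RGB2BGR))
print(c["K"].round(1).tolist())
X,ok=cloud(c);H=hsv(c);h,s,v=H[...,0],H[...,1],H[...,2]
m=ok&(h>5)&(h<20)&(s>150)&(X[...,2]>.11)&(X[...,2]<.17)
p=X[m];print(len(p),np.percentile(p,[2,50,98],axis=0).round(4).tolist(),box(p[:,:2]))
```

```text
t 3.6 pos [ 0.5926 -0.2347  0.2289] yaw -0.1 F [ 0.6 -0.7  0.6] w 0.0141 gf 0.0
(0.597, -0.23, 0.228, 0) -> [0.074, -0.078, 0.015] [0.0, -0.0, -0.1]
(0.597, -0.23, 0.136, 0) -> [0.073, -0.078, 1.548] [0.0, -0.0, -0.1]
[[325.2, 0.0, 281.4], [0.0, 325.2, 211.9], [0.0, 0.0, 1.0]]
668 [[0.585, -0.3133, 0.1117], [0.6013, -0.2918, 0.1379], [0.6062, -0.2887, 0.1508]] (array([ 594.8, -302. ,   26.3,   22.3]), 86.0)
```

View pics/w1.png

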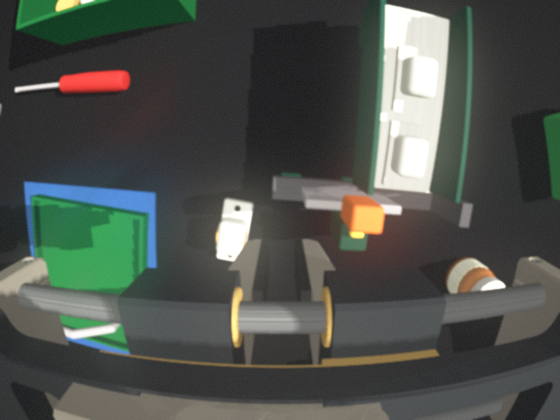

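The wrist view shows the tab at (362,213), just right of and ahead of the fingers, which are clear of it. Descend and push.

Emit:
carry_out([
  {"fingers": 1, "translation": [-0.03, 0, 0.4], "angular": [0, 0, 0]},
  {"fingers": 1, "translation": [-0.03, 0, 0.9], "angular": [0, 0, 0]},
  {"fingers": 1, "translation": [-0.03, 0, 1.3], "angular": [0, 0, 0]},
  {"fingers": 1, "translation": [-0.03, 0, 1.53], "angular": [0, 0, 0]},
  {"fingers": 1, "translation": [-0.03, 0.1, 1.53], "angular": [0, 0, 0]},
  {"fingers": 1, "translation": [-0.03, 0.25, 1.53], "angular": [0, 0, 0]},
  {"fingers": 1, "translation": [-0.03, 0.4, 1.53], "angular": [0, 0, 0]},
  {"fingers": 1, "translation": [-0.03, 0.55, 1.53], "angular": [0, 0, 0]},
])

```text
time: 4.7
tcp_pos: [0.5897, -0.2703, 0.1375]
tcp_rot: [1.0, -0.001, 0.001, 0.0]
contact_force: [-0.8, 0.2, 0.9]
gripper_width: 0.0005
gripper_force: 0.0
```

Emit:
carry_out([
  {"fingers": 1, "translation": [0, 0.2, 0], "angular": [0, 0, 0]},
  {"fingers": 1, "translation": [0, 0.4, 0], "angular": [0, 0, 0]},
  {"fingers": 1, "translation": [-0.02, 0.6, 0], "angular": [0, 0, 0]},
  {"fingers": 1, "translation": [-0.03, 0.8, 0], "angular": [0, 0, 0]},
  {"fingers": 1, "translation": [-0.03, 0.95, 0], "angular": [0, 0, 0]},
  {"fingers": 1, "translation": [-0.04, 1.1, 0], "angular": [0, 0, 0]},
  {"fingers": 1, "translation": [-0.05, 1.25, 0], "angular": [0, 0, 0]},
  {"fingers": 1, "translation": [-0.05, 1.25, 0], "angular": [0, 0, 0]},
])

```text
time: 5.7
tcp_pos: [0.5865, -0.3356, 0.1367]
tcp_rot: [1.0, 0.002, -0.002, -0.006]
contact_force: [-5.5, 18.2, 9.7]
gripper_width: 0.0005
gripper_force: 9.4
```

```bash
cat > g.py <<'E'
from h import *
plan()
c=cam('wrist'); cv2.imwrite("pics/wg.png",cv2.cvtColor(c["image"],cv2.COLOR_RGB2BGR))
X,ok=cloud(c);H=hsv(c);h,s,v=H[...,0],H[...,1],H[...,2]
m=ok&(h>5)&(h<20)&(s>150)&(X[...,2]>.11)&(X[...,2]<.17)&(X[...,1]<-.26)
p=X[m];print(len(p),np.percentile(p,[2,50,98],axis=0).round(4).tolist(),box(p[:,:2]))
for n in ("top","scene"):
    c=cam(n);X,ok=cloud(c);H=hsv(c);h,s,v=H[...,0],H[...,1],H[...,2]
    R=(X[...,2]>.05)&(X[...,1]<-.26)&(X[...,1]>-.42)&(X[...,0]>.54)&(X[...,0]<.64)&(s>150)&(v>100)
    for nm,m in (("orange",(h>5)&(h<18)),("yellow",(h>20)&(h<34))):
        p=X[R&m]; print(n,nm,len(p),np.percentile(p,[3,50,97],axis=0).round(4).tolist() if len(p) else "")
E
python3 g.py
```

```text
t 5.7 pos [ 0.5865 -0.3356  0.1367] yaw 0.2 F [-5.5 18.2  9.7] w 0.0005 gf 9.4
1889 [[0.5905, -0.3755, 0.1124], [0.601, -0.3624, 0.1449], [0.6025, -0.3517, 0.151]] (array([ 596. , -364.6,   26. ,   12.8]), 87.1)
top orange 0 
top yellow 46 [[0.5591, -0.3178, 0.0665], [0.5691, -0.3082, 0.0823], [0.5825, -0.3023, 0.0891]]
scene orange 67 [[0.593, -0.3755, 0.1097], [0.6006, -0.3542, 0.1375], [0.62, -0.315, 0.2232]]
scene yellow 70 [[0.5553, -0.3195, 0.0508], [0.5725, -0.3098, 0.072], [0.5872, -0.3039, 0.086]]
```

Emit:
carry_out([
  {"fingers": 1, "translation": [0.04, 0.03, 0], "angular": [0, 0, 0]},
  {"fingers": 1, "translation": [0.05, 0.06, 0], "angular": [0, 0, 0]},
  {"fingers": 1, "translation": [0.05, 0.09, 0], "angular": [0, 0, 0]},
  {"fingers": 1, "translation": [0.05, 0.12, 0], "angular": [0, 0, 0]},
  {"fingers": 1, "translation": [0.05, 0.15, 0], "angular": [0, 0, 0]},
  {"fingers": 1, "translation": [0.05, 0.17, 0], "angular": [0, 0, 0]},
  {"fingers": 1, "translation": [0.05, 0.17, 0], "angular": [0, 0, 0]},
  {"fingers": 1, "translation": [0.05, 0.17, 0], "angular": [0, 0, 0]},
])

```text
time: 6.85
tcp_pos: [0.5868, -0.3361, 0.1367]
tcp_rot: [1.0, 0.004, -0.007, -0.013]
contact_force: [-19.8, 37.3, 24.4]
gripper_width: 0.0004
gripper_force: 20.1
```

```bash
python3 g.py
```

```text
t 6.8 pos [ 0.5868 -0.3361  0.1367] yaw 0.4 F [-19.8  37.3  24.4] w 0.0004 gf 20.1
1882 [[0.5913, -0.3757, 0.1119], [0.6011, -0.3626, 0.1445], [0.6025, -0.3519, 0.151]] (array([ 596.5, -364.6,   26. ,   12. ]), 88.0)
top orange 0 
top yellow 45 [[0.5599, -0.3179, 0.0687], [0.5694, -0.3094, 0.0813], [0.5835, -0.3017, 0.0872]]
scene orange 67 [[0.5932, -0.377, 0.1089], [0.6004, -0.3551, 0.1369], [0.6203, -0.31, 0.2238]]
scene yellow 67 [[0.5545, -0.3191, 0.0543], [0.5726, -0.3097, 0.0719], [0.5863, -0.3039, 0.0858]]
```

View pics/wg.png

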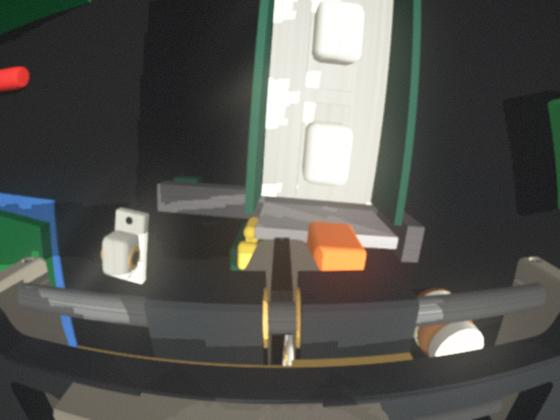

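Emit:
carry_out([
  {"fingers": 1, "translation": [0, -0.1, 0], "angular": [0, 0, 0]},
  {"fingers": 1, "translation": [0, -0.3, 0], "angular": [0, 0, 0]},
  {"fingers": 1, "translation": [0, -0.5, 0], "angular": [0, 0, 0]},
  {"fingers": 1, "translation": [0, -0.7, -0.2], "angular": [0, 0, 0]},
  {"fingers": 1, "translation": [0, -0.8, -0.5], "angular": [0, 0, 0]},
  {"fingers": 1, "translation": [0, -0.8, -1.0], "angular": [0, 0, 0]},
  {"fingers": 1, "translation": [0, -0.8, -1.3], "angular": [0, 0, 0]},
  {"fingers": 1, "translation": [0, -0.8, -1.3], "angular": [0, 0, 0]},
])

```text
time: 8.0
tcp_pos: [0.5904, -0.3071, 0.2171]
tcp_rot: [1.0, -0.001, 0.002, 0.001]
contact_force: [-1.3, 0.1, -0.5]
gripper_width: 0.0004
gripper_force: 0.0
```

```bash
python3 g.py; python3 -c "
import cv2
from h import *
a=cv2.imread('pics/wg.png');b=cv2.resize(a[150:290,220:430],None,fx=3,fy=3,interpolation=cv2.INTER_CUBIC)
c=cam('scene');d=cv2.cvtColor(c['image'],cv2.COLOR_RGB2BGR)[150:240,120:260];d=cv2.resize(d,(280*2//2*1,180),interpolation=cv2.INTER_CUBIC)
o=np.zeros((600,640,3),np.uint8);o[:420,:630]=b;o[420:600,:280]=d;cv2.imwrite('pics/wg3.png',o)"
```

```text
t 8.0 pos [ 0.5904 -0.3071  0.2171] yaw -0.1 F [-1.3  0.1 -0.5] w 0.0004 gf 0.0
745 [[0.5805, -0.3752, 0.1149], [0.598, -0.3556, 0.1444], [0.6027, -0.3505, 0.1509]] (array([ 590.9, -363.8,   26.6,   22.8]), 85.5)
top orange 0 
top yellow 26 [[0.5597, -0.3105, 0.0636], [0.5735, -0.3051, 0.0829], [0.5835, -0.3017, 0.0873]]
scene orange 94 [[0.582, -0.3771, 0.107], [0.5953, -0.3533, 0.1343], [0.6034, -0.3489, 0.1529]]
scene yellow 69 [[0.5547, -0.3177, 0.0557], [0.573, -0.3095, 0.0723], [0.5874, -0.3035, 0.0862]]
```

View pics/wg3.png

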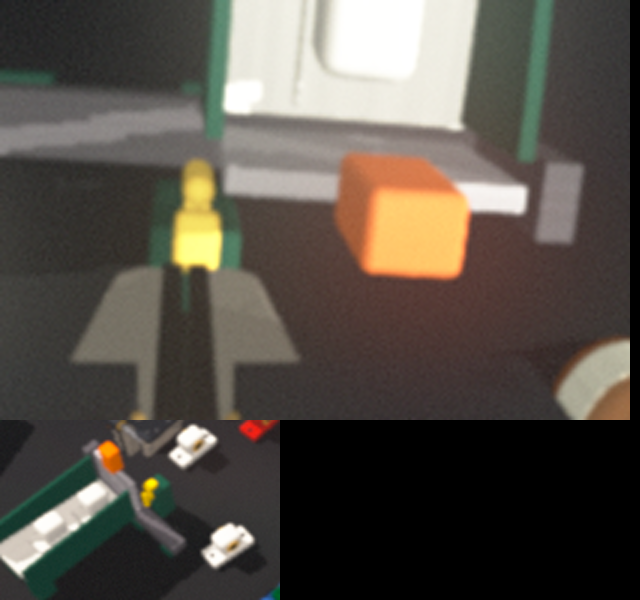

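The catch's yellow nose stands in the gate's path just left of the gate's end at (222,180), so it has clicked. The gate hasn't sprung back either. Next, the first block.

Run:
```python
from h import *
a=cv2.cvtColor(cv2.imread("pics/scene0.png"),cv2.COLOR_BGR2HSV); c=cam("scene"); b=hsv(c)
for q in (a,b):
    m=(q[...,0]>20)&(q[...,0]<34)&(q[...,1]>150)&(q[...,2]>100); m[:150]=0;m[240:]=0;m[:,:180]=0;m[:,230:]=0
    y,x=np.nonzero(m); print(len(x),x.mean(),y.mean(),x.min(),x.max(),y.min(),y.max())
plan((.544,-.176,.20,-10),(.544,-.176,.13,-10))
```

```text
34 195.7058823529412 182.58823529411765 194 198 179 187
83 193.9277108433735 185.12048192771084 190 198 179 192
t 8.2 pos [ 0.5888 -0.3061  0.2134] yaw -0.1 F [-0.1 -0.2 -0.4] w 0.0004 gf 0.0
(0.544, -0.176, 0.2, -10) -> [-0.748, -2.167, 0.227] [-0.0, 0.1, 9.9]
(0.544, -0.176, 0.13, -10) -> [-0.746, -2.166, 1.394] [-0.0, 0.1, 9.9]
```

Emit:
carry_out([
  {"fingers": -1, "translation": [-0.1, -0.3, 0], "angular": [0, 0, 2]},
  {"fingers": -1, "translation": [-0.25, -0.8, 0.1], "angular": [0, 0, 5]},
  {"fingers": -1, "translation": [-0.5, -1.4, 0.2], "angular": [0, 0, 8]},
  {"fingers": -1, "translation": [-0.75, -2.17, 0.3], "angular": [0, 0, 10]},
  {"fingers": -1, "translation": [-0.75, -2.17, 0.7], "angular": [0, 0, 10]},
  {"fingers": -1, "translation": [-0.75, -2.17, 1.1], "angular": [0, 0, 10]},
  {"fingers": -1, "translation": [-0.75, -2.17, 1.39], "angular": [0, 0, 10]},
  {"fingers": -1, "translation": [-0.75, -2.17, 1.39], "angular": [0, 0, 10]},
])

```text
time: 9.25
tcp_pos: [0.5435, -0.1758, 0.1297]
tcp_rot: [0.996, -0.088, -0.002, -0.0]
contact_force: [0.2, -0.7, 0.9]
gripper_width: 0.0782
gripper_force: 0.0
```

```bash
cat > b.py <<'E'
from h import *
import sys
gx,gy=map(float,sys.argv[1:3])
plan()
for n in ("wrist","top","scene"):
    c=cam(n);X,ok=cloud(c)
    for d in regions_of("block1",c)[:4]:
        p=X[d["mask"]&ok]; 
        if len(p)<20: continue
        q=np.median(p,0); 
        if np.hypot(q[0]-gx,q[1]-gy)>.08: continue
        f=p[p[:,2]>.036]; g=p[p[:,2]<.02]
        print(n,round(d["score"],2),q.round(3),len(p),"all",box(p[:,:2]),"top",box(f[:,:2]) if len(f)>5 else 0)
E
python3 b.py .544 -.176
```

```text
t 9.2 pos [ 0.5435 -0.1758  0.1297] yaw -10.1 F [ 0.2 -0.7  0.9] w 0.0782 gf 0.0
wrist 0.81 [ 0.552 -0.18   0.04 ] 3209 all (array([ 543.7, -178. ,   74.9,   34.4]), -10.7) top (array([ 544.3, -178.6,   38.4,   31.8]), -9.9)
scene 0.85 [ 0.554 -0.171  0.019] 285 all (array([ 553.6, -172.2,   71.1,   69.8]), -58.6) top (array([ 555.8, -159.8,   72.5,   35.6]), 62.9)
```

Emit:
carry_out([
  {"fingers": -1, "translation": [0, 0.03, 0.3], "angular": [0, 0, 0]},
  {"fingers": -1, "translation": [0, 0.03, 0.7], "angular": [0, 0, 0]},
  {"fingers": -1, "translation": [0, 0.03, 1.1], "angular": [0, 0, 0]},
  {"fingers": -1, "translation": [0, 0.03, 1.4], "angular": [0, 0, 0]},
  {"fingers": -1, "translation": [0, 0.03, 1.6], "angular": [0, 0, 0]},
  {"fingers": -1, "translation": [0, 0.03, 1.61], "angular": [0, 0, 0]},
  {"fingers": 0.5, "translation": [0, 0.03, 1.61], "angular": [0, 0, 0]},
  {"fingers": 1, "translation": [0, 0.03, 1.61], "angular": [0, 0, 0]},
])

```text
time: 10.55
tcp_pos: [0.5449, -0.178, 0.0356]
tcp_rot: [0.996, -0.088, 0.001, 0.0]
contact_force: [-0.3, -0.6, -0.1]
gripper_width: 0.0742
gripper_force: 0.0
```

Emit:
carry_out([
  {"fingers": 1, "translation": [0, 0, 0], "angular": [0, 0, 0]},
  {"fingers": 1, "translation": [0, 0, 0], "angular": [0, 0, 0]},
  {"fingers": 1, "translation": [0, 0, -0.2], "angular": [0, 0, 0]},
  {"fingers": 1, "translation": [0, 0, -0.7], "angular": [0, 0, 0]},
  {"fingers": 1, "translation": [0, 0, -1.4], "angular": [0, 0, 0]},
  {"fingers": 1, "translation": [0, 0, -2.2], "angular": [0, 0, 0]},
  {"fingers": 1, "translation": [0, 0, -3], "angular": [0, 0, 0]},
  {"fingers": 1, "translation": [0, 0, -3.5], "angular": [0, 0, 0]},
])

```text
time: 11.55
tcp_pos: [0.545, -0.178, 0.2485]
tcp_rot: [0.996, -0.088, 0.002, 0.0]
contact_force: [-0.1, -0.4, -0.4]
gripper_width: 0.0004
gripper_force: 0.0
```

```bash
cat > t.py <<'E'
from h import *
plan()
for n in ("top","scene"):
    c=cam(n);X,ok=cloud(c);H=hsv(c);h,s,v=H[...,0],H[...,1],H[...,2]
    near=ok&(X[...,0]>.3)&(X[...,0]<.65)&(X[...,1]>-.12)&(X[...,1]<.22)
    g=X[near&(h>50)&(h<85)&(s>120)&(X[...,2]<.035)]; 
    b=X[near&(h>98)&(h<122)&(s>120)&(X[...,2]<.015)]
    o=X[near&(h>3)&(h<18)&(s>170)&(X[...,2]>.13)&(X[...,2]<.21)]
    w=X[near&(X[...,2]>.12)&(X[...,2]<.15)&(s<90)]
    print(n,"tray",len(g),box(g[:,:2]),"mat",box(b[:,:2]),"tab",len(o),box(o[:,:2]) if len(o)>5 else 0,"bar",box(w[:,:2]) if len(w)>5 else 0)
E
python3 t.py
```

```text
t 11.6 pos [ 0.545  -0.178   0.2485] yaw -10.1 F [-0.1 -0.4 -0.4] w 0.0004 gf 0.0
top tray 4291 (array([471.1,  46.8, 219. , 189.7]), -8.8) mat (array([468.2,  52.2, 274.1, 233.6]), -5.6) tab 53 (array([471. ,  46.2,  42.7,  11.7]), 81.8) bar (array([471.3,  45.7, 174.6,   9.9]), 81.6)
scene tray 3596 (array([477.6,  79.4, 277.2, 222.6]), 80.6) mat (array([466.4,  50.9, 278.8, 239. ]), -5.8) tab 138 (array([472.7,  47.3,  39.8,  14.7]), 83.3) bar (array([473. ,  47.4, 167.5,  11. ]), 81.5)
```

```bash
python3 b.py .544 -.176; python3 -c "
from h import *
plan((.544,-.178,.13,-10))"
```

```text
t 11.7 pos [ 0.5464 -0.1783  0.2496] yaw -10.1 F [-0.1  0.1 -0.3] w 0.0004 gf 0.0
wrist 0.95 [ 0.55  -0.179  0.037] 1713 all (array([ 543.8, -178.5,   76.4,   35.7]), -11.0) top (array([ 544.1, -178.9,   39.5,   31.2]), -10.2)
scene 0.53 [ 0.552 -0.172  0.016] 311 all (array([ 543.8, -181.8,   77.3,   44.1]), -11.5) top (array([ 544.7, -176.8,   42.3,   32.3]), -17.6)
t 11.9 pos [ 0.5435 -0.1776  0.2433] yaw -10.0 F [ 0.3 -0.   0.2] w 0.0004 gf 0.0
(0.544, -0.178, 0.13, -10) -> [0.015, 0.006, 1.889] [-0.0, 0.2, -0.0]
```

The block has not moved: I lifted before the fingers had closed. Going again with more closing time.

Emit:
carry_out([
  {"fingers": -1, "translation": [0, 0, 0.2], "angular": [0, 0, 0]},
  {"fingers": -1, "translation": [0, 0.01, 0.8], "angular": [0, 0, 0]},
  {"fingers": -1, "translation": [0, 0.01, 1.6], "angular": [0, 0, 0]},
  {"fingers": -1, "translation": [0, 0.01, 2.2], "angular": [0, 0, 0]},
  {"fingers": -1, "translation": [0, 0.01, 2.8], "angular": [0, 0, 0]},
  {"fingers": -1, "translation": [0, 0.01, 3.2], "angular": [0, 0, 0]},
  {"fingers": -1, "translation": [0, 0.01, 3.5], "angular": [0, 0, 0]},
  {"fingers": -1, "translation": [0, 0.01, 3.5], "angular": [0, 0, 0]},
])

```text
time: 12.95
tcp_pos: [0.5429, -0.178, 0.033]
tcp_rot: [0.996, -0.088, -0.002, -0.0]
contact_force: [0.6, -0.1, 0.9]
gripper_width: 0.0778
gripper_force: 0.0
```

Emit:
carry_out([
  {"fingers": 1, "translation": [0, 0, 0], "angular": [0, 0, 0]},
  {"fingers": 1, "translation": [0, 0, 0], "angular": [0, 0, 0]},
  {"fingers": 1, "translation": [0, 0, 0], "angular": [0, 0, 0]},
  {"fingers": 1, "translation": [0, 0, 0], "angular": [0, 0, 0]},
  {"fingers": 1, "translation": [0, 0, 0], "angular": [0, 0, 0]},
  {"fingers": 1, "translation": [0, 0, 0], "angular": [0, 0, 0]},
  {"fingers": 1, "translation": [0, 0, 0], "angular": [0, 0, 0]},
  {"fingers": 1, "translation": [0, 0, 0], "angular": [0, 0, 0]},
])

```text
time: 13.95
tcp_pos: [0.5442, -0.1784, 0.0349]
tcp_rot: [0.996, -0.088, 0.0, 0.0]
contact_force: [-0.9, 0.8, 2.9]
gripper_width: 0.0296
gripper_force: 30.0
```

Emit:
carry_out([
  {"fingers": 1, "translation": [0, 0, -0.1], "angular": [0, 0, 0]},
  {"fingers": 1, "translation": [0, 0, -0.4], "angular": [0, 0, 0]},
  {"fingers": 1, "translation": [0, 0, -0.9], "angular": [0, 0, 0]},
  {"fingers": 1, "translation": [0, 0, -1.4], "angular": [0, 0, 0]},
  {"fingers": 1, "translation": [0, 0, -1.9], "angular": [0, 0, 0]},
  {"fingers": 1, "translation": [0, 0, -2.4], "angular": [0, 0, 0]},
  {"fingers": 1, "translation": [0, 0, -2.8], "angular": [0, 0, 0]},
  {"fingers": 1, "translation": [0, 0, -2.8], "angular": [0, 0, 0]},
])

```text
time: 14.95
tcp_pos: [0.5454, -0.1788, 0.2056]
tcp_rot: [0.996, -0.088, 0.003, 0.001]
contact_force: [0.4, 0.1, -1.4]
gripper_width: 0.0296
gripper_force: 30.0
```

Run:
```python
from h import *
c,s=np.cos(np.radians(-8.7)),np.sin(np.radians(-8.7)); T=np.array([.471,.0465]); R=np.array([[c,-s],[s,c]])
far=T+R@[.06,0]; near=T+R@[-.06,0]; print(far,near)
plan((*far,.20,-8.7),(*far,.05,-8.7),(*far,.0415,-8.7))
```

```text
[0.53030963 0.03742435] [0.41169037 0.05557565]
t 14.9 pos [ 0.5454 -0.1788  0.2056] yaw -10.1 F [ 0.4  0.1 -1.4] w 0.0296 gf 30.0
(np.float64(0.530309633208521), np.float64(0.03742435078516684), 0.2, -8.7) -> [-0.878, -3.505, 0.086] [0.0, -0.3, -1.4]
(np.float64(0.530309633208521), np.float64(0.03742435078516684), 0.05, -8.7) -> [-0.891, -3.506, 2.586] [0.0, -0.3, -1.4]
(np.float64(0.530309633208521), np.float64(0.03742435078516684), 0.0415, -8.7) -> [-0.892, -3.506, 2.728] [0.0, -0.3, -1.4]
```

Emit:
carry_out([
  {"fingers": 1, "translation": [-0.1, -0.4, 0], "angular": [0, 0, 0]},
  {"fingers": 1, "translation": [-0.3, -1.2, 0], "angular": [0, 0, 0]},
  {"fingers": 1, "translation": [-0.5, -2, 0], "angular": [0, 0, 0]},
  {"fingers": 1, "translation": [-0.7, -2.8, 0.1], "angular": [0, 0, -1]},
  {"fingers": 1, "translation": [-0.88, -3.4, 0.3], "angular": [0, 0, -1.4]},
  {"fingers": 1, "translation": [-0.89, -3.5, 0.8], "angular": [0, 0, -1.4]},
  {"fingers": 1, "translation": [-0.89, -3.5, 1.4], "angular": [0, 0, -1.4]},
  {"fingers": 1, "translation": [-0.89, -3.5, 2.0], "angular": [0, 0, -1.4]},
])

```text
time: 15.95
tcp_pos: [0.5275, 0.0378, 0.0811]
tcp_rot: [0.997, -0.075, -0.0, 0.0]
contact_force: [0.7, -0.5, -0.7]
gripper_width: 0.0298
gripper_force: 30.0
```

Emit:
carry_out([
  {"fingers": 1, "translation": [0, 0, 0.2], "angular": [0, 0, 0]},
  {"fingers": 1, "translation": [0, 0, 0.4], "angular": [0, 0, 0]},
  {"fingers": 1, "translation": [0, 0, 0.55], "angular": [0, 0, 0]},
  {"fingers": 1, "translation": [0, 0, 0.65], "angular": [0, 0, 0]},
  {"fingers": 1, "translation": [0, 0, 0.7], "angular": [0, 0, 0]},
  {"fingers": 1, "translation": [0, 0, 0.7], "angular": [0, 0, 0]},
  {"fingers": 1, "translation": [0, 0, 0.7], "angular": [0, 0, 0]},
  {"fingers": 1, "translation": [0, 0, 0.7], "angular": [0, 0, 0]},
])

```text
time: 16.95
tcp_pos: [0.5286, 0.0377, 0.0429]
tcp_rot: [0.997, -0.075, 0.0, 0.0]
contact_force: [-5.4, 0.4, 14.6]
gripper_width: 0.0298
gripper_force: 30.0
```

Emit:
carry_out([
  {"fingers": -0.3, "translation": [0, 0, 0], "angular": [0, 0, 0]},
  {"fingers": -0.3, "translation": [0, 0, 0], "angular": [0, 0, 0]},
  {"fingers": -0.3, "translation": [0, 0, 0], "angular": [0, 0, 0]},
  {"fingers": -0.3, "translation": [0, 0, 0], "angular": [0, 0, 0]},
  {"fingers": -0.3, "translation": [0, 0, -0.4], "angular": [0, 0, 0]},
  {"fingers": -0.3, "translation": [0, 0, -1.1], "angular": [0, 0, 0]},
  {"fingers": -0.3, "translation": [0, 0, -2], "angular": [0, 0, 0]},
  {"fingers": -0.3, "translation": [0, 0, -2.7], "angular": [0, 0, 0]},
])

```text
time: 17.95
tcp_pos: [0.5285, 0.0378, 0.2048]
tcp_rot: [0.997, -0.075, 0.001, -0.0]
contact_force: [0.5, 0.9, -0.1]
gripper_width: 0.0595
gripper_force: 0.0
```

```bash
python3 b.py .441 -.352; python3 -c "
from h import *
plan((.53,-.2,.2,-5),(.442,-.353,.20,-3),(.442,-.353,.13,-3))"
```

```text
t 17.9 pos [0.5285 0.0378 0.2048] yaw -8.6 F [ 0.5  0.9 -0.1] w 0.0595 gf 0.0
top 0.76 [ 0.44  -0.347  0.023] 293 all (array([ 441. , -349.8,   76.8,   37.9]), -14.2) top (array([ 442. , -350.3,   38.7,   29.5]), -3.7)
scene 0.71 [ 0.448 -0.347  0.015] 292 all (array([ 437.7, -356.6,   93.8,   56.9]), 17.9) top (array([ 442.9, -353.1,   38.7,   27.7]), -1.9)
t 18.2 pos [0.5273 0.0376 0.2014] yaw -8.6 F [-0.4 -0.8 -0.6] w 0.0595 gf 0.0
(0.53, -0.2, 0.2, -5) -> [0.64, 3.907, 0.025] [0.0, 0.1, -3.6]
(0.442, -0.353, 0.2, -3) -> [-0.426, 6.649, 0.029] [0.0, 0.1, -5.6]
(0.442, -0.353, 0.13, -3) -> [-0.423, 6.648, 1.196] [0.0, 0.1, -5.6]
```

Emit:
carry_out([
  {"fingers": -1, "translation": [0.0, 0.6, 0], "angular": [0, 0, 0]},
  {"fingers": -1, "translation": [0, 1.5, 0], "angular": [0, 0, 0]},
  {"fingers": -1, "translation": [0, 2.4, 0], "angular": [0, 0, -1]},
  {"fingers": -1, "translation": [-0.05, 3.4, 0], "angular": [0, 0, -2]},
  {"fingers": -1, "translation": [-0.1, 4.4, 0], "angular": [0, 0, -3]},
  {"fingers": -1, "translation": [-0.25, 5.4, 0.3], "angular": [0, 0, -4]},
  {"fingers": -1, "translation": [-0.42, 6.3, 0.7], "angular": [0, 0, -5.6]},
  {"fingers": -1, "translation": [-0.42, 6.65, 1.2], "angular": [0, 0, -5.6]},
])

```text
time: 19.25
tcp_pos: [0.4404, -0.3565, 0.1286]
tcp_rot: [1.0, -0.029, -0.001, 0.0]
contact_force: [0.3, 0.9, -0.6]
gripper_width: 0.0921
gripper_force: 0.0
```

```bash
python3 b.py .441 -.352; python3 -c "
from h import *
plan((.442,-.353,.033,-3))"
```

```text
t 19.2 pos [ 0.4404 -0.3565  0.1286] yaw -3.3 F [ 0.3  0.9 -0.6] w 0.0921 gf 0.0
wrist 0.84 [ 0.45  -0.355  0.04 ] 3322 all (array([ 440.5, -354.9,   75.2,   33.7]), -3.3) top (array([ 441.3, -355.2,   38.6,   30.9]), -4.4)
top 0.41 [ 0.419 -0.349  0.016] 109 all (array([ 418.2, -350.4,   33. ,   27.7]), 88.2) top (array([ 427.4, -350.9,   26.3,    9. ]), 89.5)
scene 0.78 [ 0.447 -0.346  0.025] 229 all (array([ 439.2, -352. ,   77.2,   33.8]), -4.9) top (array([ 444.1, -353.4,   36. ,   31.8]), -1.8)
t 19.6 pos [ 0.4445 -0.3514  0.1313] yaw -2.9 F [1.1 0.9 0.9] w 0.0919 gf 0.0
(0.442, -0.353, 0.033, -3) -> [-0.041, 0.029, 1.638] [-0.0, -0.0, 0.1]
```

Emit:
carry_out([
  {"fingers": -1, "translation": [0, 0.02, 0.3], "angular": [0, 0, 0]},
  {"fingers": -1, "translation": [0, 0.02, 0.6], "angular": [0, 0, 0]},
  {"fingers": -1, "translation": [0, 0.02, 1.0], "angular": [0, 0, 0]},
  {"fingers": -1, "translation": [0, 0.02, 1.3], "angular": [0, 0, 0]},
  {"fingers": -1, "translation": [0, 0.02, 1.5], "angular": [0, 0, 0]},
  {"fingers": -1, "translation": [0, 0.02, 1.6], "angular": [0, 0, 0]},
  {"fingers": -1, "translation": [0, 0.02, 1.6], "angular": [0, 0, 0]},
  {"fingers": 0, "translation": [0, 0.02, 1.6], "angular": [0, 0, 0]},
])

```text
time: 20.55
tcp_pos: [0.4437, -0.3545, 0.0354]
tcp_rot: [1.0, -0.027, 0.001, 0.0]
contact_force: [1.2, -0.2, 0.5]
gripper_width: 0.0843
gripper_force: 0.0
```

Emit:
carry_out([
  {"fingers": 1, "translation": [0, 0, 0], "angular": [0, 0, 0]},
  {"fingers": 1, "translation": [0, 0, 0], "angular": [0, 0, 0]},
  {"fingers": 1, "translation": [0, 0, 0], "angular": [0, 0, 0]},
  {"fingers": 1, "translation": [0, 0, 0], "angular": [0, 0, 0]},
  {"fingers": 1, "translation": [0, 0, 0], "angular": [0, 0, 0]},
  {"fingers": 1, "translation": [0, 0, 0], "angular": [0, 0, 0]},
  {"fingers": 1, "translation": [0, 0, 0], "angular": [0, 0, 0]},
  {"fingers": 1, "translation": [0, 0, 0], "angular": [0, 0, 0]},
])

```text
time: 21.55
tcp_pos: [0.4433, -0.3542, 0.0348]
tcp_rot: [1.0, -0.027, -0.0, 0.0]
contact_force: [-0.9, 0.7, -0.1]
gripper_width: 0.03
gripper_force: 30.0
```

Emit:
carry_out([
  {"fingers": 1, "translation": [0, 0, -0.1], "angular": [0, 0, 0]},
  {"fingers": 1, "translation": [0, 0, -0.4], "angular": [0, 0, 0]},
  {"fingers": 1, "translation": [0, 0, -0.9], "angular": [0, 0, 0]},
  {"fingers": 1, "translation": [0, 0, -1.4], "angular": [0, 0, 0]},
  {"fingers": 1, "translation": [0, 0, -1.9], "angular": [0, 0, 0]},
  {"fingers": 1, "translation": [0, 0, -2.4], "angular": [0, 0, 0]},
  {"fingers": 1, "translation": [0, 0, -2.8], "angular": [0, 0, 0]},
  {"fingers": 1, "translation": [0, 0, -2.8], "angular": [0, 0, 0]},
])

```text
time: 22.55
tcp_pos: [0.4443, -0.355, 0.2057]
tcp_rot: [1.0, -0.027, 0.002, 0.002]
contact_force: [0.6, 0.7, -1.3]
gripper_width: 0.0297
gripper_force: 30.0
```

```bash
python3 t.py
python3 - <<'E'
from h import *
near=(.4117,.0556)
plan((*near,.20,-8.7),(*near,.042,-8.7))
E
```

```text
t 22.6 pos [ 0.4443 -0.355   0.2057] yaw -3.0 F [ 0.6  0.7 -1.3] w 0.0297 gf 30.0
top tray 4001 (array([471.2,  47. , 218.8, 190.1]), -8.7) mat (array([468.2,  52.3, 274.2, 233.1]), -5.6) tab 54 (array([471.1,  46.2,  42.7,  12.2]), 79.4) bar (array([471.1,  44.5, 176.8,   9.4]), 81.5)
scene tray 3174 (array([476.7,  78.6, 278.2, 222.8]), 81.1) mat (array([466.2,  49.8, 279.5, 239.7]), -5.9) tab 138 (array([472.8,  46.2,  42.6,  14.8]), 81.5) bar (array([472.7,  46.7, 163.5,  12. ]), 82.2)
t 22.6 pos [ 0.443  -0.3539  0.2028] yaw -3.0 F [-0.1 -0.2 -1.3] w 0.0296 gf 30.0
(0.4117, 0.0556, 0.2, -8.7) -> [-0.883, -6.788, 0.047] [0.0, -0.0, 5.7]
(0.4117, 0.0556, 0.042, -8.7) -> [-0.884, -6.788, 2.68] [0.0, -0.0, 5.7]
```

Emit:
carry_out([
  {"fingers": 1, "translation": [-0.2, -0.6, 0], "angular": [0, 0, 0]},
  {"fingers": 1, "translation": [-0.5, -1.6, 0], "angular": [0, 0, 1]},
  {"fingers": 1, "translation": [-0.9, -2.6, 0], "angular": [0, 0, 3]},
  {"fingers": 1, "translation": [-0.9, -3.6, 0], "angular": [0, 0, 5.7]},
  {"fingers": 1, "translation": [-0.9, -4.6, 0], "angular": [0, 0, 5.7]},
  {"fingers": 1, "translation": [-0.88, -5.6, 0], "angular": [0, 0, 5.7]},
  {"fingers": 1, "translation": [-0.88, -6.4, 0.4], "angular": [0, 0, 5.7]},
  {"fingers": 1, "translation": [-0.88, -6.79, 1], "angular": [0, 0, 5.7]},
])

```text
time: 23.65
tcp_pos: [0.4122, 0.0582, 0.1421]
tcp_rot: [0.997, -0.074, 0.001, -0.001]
contact_force: [0.5, -0.4, -1.8]
gripper_width: 0.0299
gripper_force: 30.0
```

Emit:
carry_out([
  {"fingers": 1, "translation": [0, 0, 0.4], "angular": [0, 0, 0]},
  {"fingers": 1, "translation": [0, 0, 0.8], "angular": [0, 0, 0]},
  {"fingers": 1, "translation": [0, 0, 1.2], "angular": [0, 0, 0]},
  {"fingers": 1, "translation": [0, 0, 1.45], "angular": [0, 0, 0]},
  {"fingers": 1, "translation": [0, 0, 1.6], "angular": [0, 0, 0]},
  {"fingers": 1, "translation": [0, 0, 1.64], "angular": [0, 0, 0]},
  {"fingers": 1, "translation": [0, 0, 1.64], "angular": [0, 0, 0]},
  {"fingers": 1, "translation": [0, 0, 1.64], "angular": [0, 0, 0]},
])

```text
time: 24.65
tcp_pos: [0.4126, 0.0555, 0.0448]
tcp_rot: [0.997, -0.076, 0.0, -0.0]
contact_force: [0.7, -0.1, -2.6]
gripper_width: 0.0297
gripper_force: 30.0
```

Emit:
carry_out([
  {"fingers": -0.3, "translation": [0, 0, 0], "angular": [0, 0, 0]},
  {"fingers": -0.3, "translation": [0, 0, 0], "angular": [0, 0, 0]},
  {"fingers": -0.3, "translation": [0, 0, 0], "angular": [0, 0, 0]},
  {"fingers": -0.3, "translation": [0, 0, 0], "angular": [0, 0, 0]},
  {"fingers": -0.3, "translation": [0, 0, -0.4], "angular": [0, 0, 0]},
  {"fingers": -0.3, "translation": [0, 0, -1.1], "angular": [0, 0, 0]},
  {"fingers": -0.3, "translation": [0, 0, -2], "angular": [0, 0, 0]},
  {"fingers": -0.3, "translation": [0, 0, -3], "angular": [0, 0, 0]},
])

```text
time: 25.65
tcp_pos: [0.4115, 0.0554, 0.2258]
tcp_rot: [0.997, -0.076, -0.001, 0.0]
contact_force: [1.0, 0.6, -0.0]
gripper_width: 0.0595
gripper_force: 0.0
```

Emit:
carry_out([
  {"fingers": -0.3, "translation": [0, 0.3, -0.5], "angular": [0, 0, 0]},
  {"fingers": -0.3, "translation": [0, 0.9, -0.8], "angular": [0, 0, 0]},
  {"fingers": -0.3, "translation": [0, 1.6, -0.8], "angular": [0, 0, 0]},
  {"fingers": -0.3, "translation": [0, 2.4, -0.8], "angular": [0, 0, 0]},
  {"fingers": -0.3, "translation": [0, 3.2, -0.8], "angular": [0, 0, 0]},
  {"fingers": -0.3, "translation": [0, 4, -0.8], "angular": [0, 0, 0]},
  {"fingers": -0.3, "translation": [0, 4, -0.8], "angular": [0, 0, 0]},
  {"fingers": -0.3, "translation": [0, 4, -0.8], "angular": [0, 0, 0]},
])

```text
time: 26.65
tcp_pos: [0.3757, -0.1811, 0.2722]
tcp_rot: [0.997, -0.076, -0.0, -0.0]
contact_force: [0.2, 0.4, -0.1]
gripper_width: 0.0597
gripper_force: 0.0
```

```bash
python3 t.py
python3 - <<'E'
from h import *
plan()
c=cam("top"); cv2.imwrite("pics/top2.png",cv2.resize(cv2.cvtColor(c["image"],cv2.COLOR_RGB2BGR)[100:330,80:460],None,fx=2.1,fy=2.1,interpolation=cv2.INTER_CUBIC))
X,ok=cloud(c)
for d in regions_of("block1",c)[:5]:
    p=X[d["mask"]&ok]; print(round(d["score"],2),np.median(p,0).round(3),box(p[:,:2]))
c=cam("scene"); X,ok=cloud(c); H=hsv(c)
d=regions_of("stand",c)[0]; p=X[d["mask"]&ok]
for lo,hi in ((.008,.025),(.05,.15),(.15,.3),(.31,.335),(.345,.37)):
    q=p[(p[:,2]>lo)&(p[:,2]<hi)]; print(lo,len(q),q.mean(0).round(3),box(q[:,:2]))
# hook points in top view
for n in ("top","scene"):
    if n=="top": c=cam("top")
    else: c=cam("scene")
    X,ok=cloud(c); H=hsv(c)
    m=ok&(X[...,2]>.2)&(X[...,2]<.262)&(X[...,0]>.44)&(X[...,0]<.645)&(X[...,1]>.25)&(X[...,1]<.40)
    q=X[m]; q=q[np.argsort(q[:,0])]; 
    print(n,len(q),box(q[:,:2]))
    for lo in np.arange(.46,.65,.012):
        r=q[(q[:,0]>=lo)&(q[:,0]<lo+.012)]
        if len(r)>1: print(r.mean(0).round(4), r[:,2].max().round(4), len(r))
E
```

```text
t 26.6 pos [ 0.3757 -0.1811  0.2722] yaw -8.7 F [ 0.2  0.4 -0.1] w 0.0597 gf 0.0
top tray 3674 (array([471.1,  47.2, 218.8, 190.4]), -8.7) mat (array([468. ,  52.6, 273.5, 232.5]), -5.7) tab 52 (array([471. ,  46.3,  42.8,  12. ]), 79.8) bar (array([471.7,  48.7, 175.2,  10. ]), 81.4)
scene tray 2905 (array([478.3,  78.3, 276.8, 222.9]), 80.6) mat (array([466.1,  50.3, 279.2, 239.4]), -5.3) tab 134 (array([472.5,  46.7,  42.3,  14.9]), 81.4) bar (array([471.8,  46.1, 168.3,  13. ]), 80.9)
t 26.8 pos [ 0.3759 -0.1805  0.2723] yaw -8.6 F [-0.3 -0.3 -0.8] w 0.06 gf 0.0
0.57 [0.529 0.037 0.032] (array([523.5,  41.4,  93.6,  42. ]), -9.1)
0.56 [0.409 0.055 0.045] (array([411.2,  55.8,  72.1,  33.6]), -5.8)
0.008 2380 [0.695 0.292 0.017] (array([680.2, 285.1, 160.9, 140.6]), -13.8)
0.05 289 [0.68  0.279 0.109] (array([674.6, 261.5,  92.7,  30. ]), 82.9)
0.15 993 [0.645 0.286 0.228] (array([593.4, 313.2, 216.9,  93.3]), -33.5)
0.31 27 [0.69  0.283 0.318] (array([691.7, 286.6,  48.5,   6.2]), 77.9)
0.345 662 [0.673 0.289 0.357] (array([670.8, 288.2,  60.3,  50.8]), 75.6)
top 376 (array([560.
[... 303 characters left out ...]
0.3127 0.2365] 0.2404 20
[0.5861 0.3095 0.2371] 0.2424 19
[0.598  0.3067 0.2366] 0.2405 18
[0.6101 0.3038 0.2366] 0.2399 21
[0.6224 0.3007 0.237 ] 0.2431 17
[0.6356 0.2861 0.2374] 0.2615 84
[0.6425 0.2944 0.2438] 0.2618 50
scene 222 (array([560.7, 316.8, 166.1,  22.4]), -7.7)
[0.4818 0.3351 0.2449] 0.249 10
[0.4902 0.3331 0.2388] 0.246 26
[0.5013 0.3305 0.2283] 0.2355 24
[0.5133 0.3278 0.228 ] 0.2322 16
[0.5265 0.3239 0.2338] 0.2372 18
[0.5377 0.3215 0.2345] 0.2383 20
[0.5497 0.3182 0.2345] 0.2372 20
[0.562  0.3152 0.2344] 0.2387 21
[0.574  0.3119 0.2346] 0.2413 19
[0.5861 0.3093 0.2351] 0.2399 22
[0.5977 0.3068 0.2342] 0.2373 20
[0.6065 0.3075 0.2321] 0.235 3
[0.6437 0.3136 0.2587] 0.2598 3
```

View pics/top2.png

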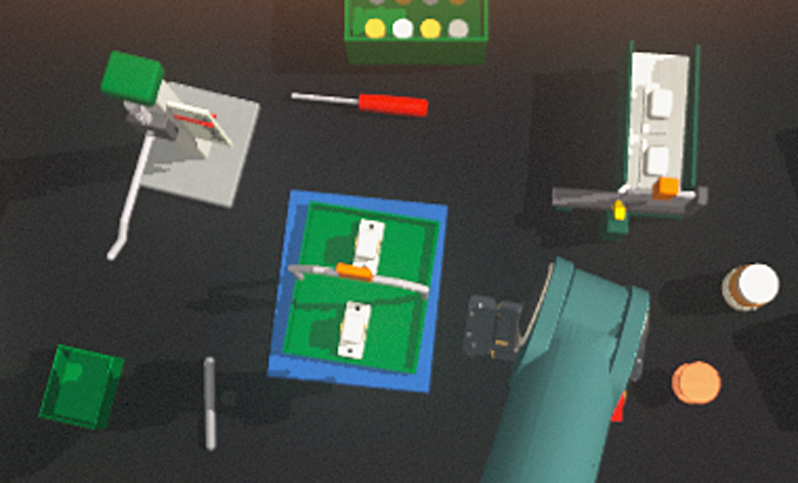

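Both blocks lie in the tray, at crop (368,245) and (353,330), and the gate is shut with the yellow catch out behind it. I estimate the hook seat at (0.508, 0.3285) with yaw -13.8°. Next is the tray tab.

Run:
```python
from h import *
print(get_obs()["joints"].round(2))
plan((.471,.0467,.26,81.3),(.471,.0467,.20,81.3))
```

```text
[ 0.4   0.02 -0.03  2.08  0.    1.04 -1.35]
t 27.1 pos [ 0.3758 -0.1813  0.2724] yaw -8.7 F [-0.9 -0.6 -0.1] w 0.0596 gf 0.0
(0.471, 0.0467, 0.26, 81.3) -> [0.994, -3.996, 0.206] [0.0, 0.0, -90.0]
(0.471, 0.0467, 0.2, 81.3) -> [0.994, -3.996, 1.206] [0.0, 0.0, -90.0]
```

Emit:
carry_out([
  {"fingers": -1, "translation": [0.1, -0.4, 0], "angular": [0, 0, -10]},
  {"fingers": -1, "translation": [0.2, -0.9, 0], "angular": [0, 0, -20]},
  {"fingers": -1, "translation": [0.4, -1.5, 0], "angular": [0, 0, -30]},
  {"fingers": -1, "translation": [0.5, -2, 0], "angular": [0, 0, -40]},
  {"fingers": -1, "translation": [0.6, -2.5, 0], "angular": [0, 0, -50]},
  {"fingers": -1, "translation": [0.8, -3, 0], "angular": [0, 0, -60]},
  {"fingers": -1, "translation": [0.9, -3.5, 0], "angular": [0, 0, -70]},
  {"fingers": -1, "translation": [0.99, -4, 0], "angular": [0, 0, -80]},
])

```text
time: 28.05
tcp_pos: [0.4712, 0.0476, 0.2723]
tcp_rot: [0.811, 0.585, 0.0, 0.0]
contact_force: [-0.1, 0.3, 0.1]
gripper_width: 0.0917
gripper_force: 0.0
```

Emit:
carry_out([
  {"fingers": -1, "translation": [0, 0, 0], "angular": [0, 0, -10]},
  {"fingers": -1, "translation": [0, 0, 0], "angular": [0, 0, -10]},
  {"fingers": -1, "translation": [0, 0, 0], "angular": [0, 0, -10]},
  {"fingers": -1, "translation": [0, 0, 0], "angular": [0, 0, -10]},
  {"fingers": -1, "translation": [0, 0, 0], "angular": [0, 0, -10]},
  {"fingers": -1, "translation": [0, 0, 0], "angular": [0, 0, -10]},
  {"fingers": -1, "translation": [0, 0, 0], "angular": [0, 0, -10]},
  {"fingers": -1, "translation": [0, 0, 0], "angular": [0, 0, -10]},
])

```text
time: 29.05
tcp_pos: [0.4709, 0.0464, 0.2724]
tcp_rot: [0.759, 0.651, -0.0, 0.0]
contact_force: [-0.3, 0.3, -0.6]
gripper_width: 0.0918
gripper_force: 0.0
```

```bash
cat > tab.py <<'E'
from h import *
plan()
c=cam("wrist");X,ok=cloud(c);H=hsv(c);h,s,v=H[...,0],H[...,1],H[...,2]
m=ok&(h>3)&(h<20)&(s>150)&(X[...,2]>.15); p=X[m]
k=p[p[:,2]>np.percentile(p[:,2],97)-.008]
print(len(p),"tab",p.mean(0).round(4),box(p[:,:2]),"top",len(k),k.mean(0).round(4),box(k[:,:2]))
w=X[ok&(s<90)&(X[...,2]>.125)&(X[...,2]<.15)&(abs(X[...,0]-.471)<.06)];print("bar",len(w),box(w[:,:2]))
plan((.471,.0467,.175,81.3))
E
python3 tab.py
```

```text
t 29.1 pos [0.4709 0.0464 0.2724] yaw 81.2 F [-0.3  0.3 -0.6] w 0.0918 gf 0.0Traceback (most recent call last):
  File "tab.py", line 5, in <module>
    k=p[p[:,2]>np.percentile(p[:,2],97)-.008]
               ~~~~~~~~~~~~~^^^^^^^^^^^
    return _quantile_unchecked(
        a, q, axis, out, overwrite_input, method, keepdims, weights)
    return _ureduce(a,
                    func=_quantile_ureduce_func,
    ...<5 lines>...
                    overwrite_input=overwrite_input,
                    method=method)
    r = func(a, **kwargs)
    result = _quantile(arr,
                       quantiles=q,
    ...<2 lines>...
                       out=out,
                       weights=wgt)
    slices_having_nans = np.isnan(arr[-1, ...])
                                  ~~~^^^^^^^^^
IndexError: index -1 is out of bounds for axis 0 with size 0
```

Emit:
carry_out([
  {"fingers": -1, "translation": [0, 0, 0.2], "angular": [0, 0, 0]},
  {"fingers": -1, "translation": [0, 0, 0.5], "angular": [0, 0, 0]},
  {"fingers": -1, "translation": [0, 0, 0.9], "angular": [0, 0, 0]},
  {"fingers": -1, "translation": [0, 0, 1.2], "angular": [0, 0, 0]},
  {"fingers": -1, "translation": [0, 0, 1.45], "angular": [0, 0, 0]},
  {"fingers": -1, "translation": [0, 0, 1.62], "angular": [0, 0, 0]},
  {"fingers": 0.6, "translation": [0, 0, 1.62], "angular": [0, 0, 0]},
  {"fingers": 0.6, "translation": [0, 0, 1.62], "angular": [0, 0, 0]},
])

```text
time: 30.1
tcp_pos: [0.4713, 0.0466, 0.1756]
tcp_rot: [0.759, 0.651, 0.0, 0.0]
contact_force: [-0.0, 0.2, 0.4]
gripper_width: 0.0739
gripper_force: 0.0
```

Emit:
carry_out([
  {"fingers": 0.7, "translation": [0, 0, 0], "angular": [0, 0, 0]},
  {"fingers": 0.7, "translation": [0, 0, 0], "angular": [0, 0, 0]},
  {"fingers": 1, "translation": [0, 0, 0], "angular": [0, 0, 0]},
  {"fingers": 1, "translation": [0, 0, 0], "angular": [0, 0, 0]},
  {"fingers": 1, "translation": [0, 0, 0], "angular": [0, 0, 0]},
  {"fingers": 1, "translation": [0, 0, 0], "angular": [0, 0, 0]},
  {"fingers": 1, "translation": [0, 0, 0], "angular": [0, 0, 0]},
  {"fingers": 1, "translation": [0, 0, 0], "angular": [0, 0, 0]},
])

```text
time: 31.1
tcp_pos: [0.4707, 0.0464, 0.1751]
tcp_rot: [0.759, 0.651, -0.0, -0.0]
contact_force: [-1.8, 0.1, 0.5]
gripper_width: 0.0121
gripper_force: 30.0
```

```bash
python3 t.py
python3 - <<'E'
from h import *
print(get_obs()["wrist_torque"].round(2))
E
```

```text
t 31.1 pos [0.4707 0.0464 0.1751] yaw 81.2 F [-1.8  0.1  0.5] w 0.0121 gf 30.0
top tray 1285 (array([471.1,  46.9, 218.8, 189.8]), -8.8) mat (array([468. ,  52.3, 273.7, 232.4]), -5.6) tab 0 0 bar (array([461.9, -17.1,  42.2,   9.4]), 80.4)
scene tray 2778 (array([477.7,  79. , 278.4, 223.8]), 79.9) mat (array([466.7,  50.5, 278.3, 239.8]), -5.1) tab 56 (array([474. ,  59.5,  18.4,  12.8]), 49.8) bar (array([474.9,  60.7, 145.6,  11.1]), 80.4)
[-0.03  0.15 -0.01]
```

Emit:
carry_out([
  {"fingers": 1, "translation": [0, 0, -0.1], "angular": [0, 0, 0]},
  {"fingers": 1, "translation": [0, 0, -0.3], "angular": [0, 0, 0]},
  {"fingers": 1, "translation": [0, 0, -0.6], "angular": [0, 0, 0]},
  {"fingers": 1, "translation": [0, 0, -1.0], "angular": [0, 0, 0]},
  {"fingers": 1, "translation": [0, 0, -1.4], "angular": [0, 0, 0]},
  {"fingers": 1, "translation": [0, 0, -1.8], "angular": [0, 0, 0]},
  {"fingers": 1, "translation": [0, 0, -2.2], "angular": [0, 0, 0]},
  {"fingers": 1, "translation": [0, 0, -2.4], "angular": [0, 0, 0]},
])

```text
time: 32.2
tcp_pos: [0.4713, 0.0466, 0.3208]
tcp_rot: [0.759, 0.651, 0.001, 0.001]
contact_force: [-0.1, -0.4, -5.9]
gripper_width: 0.0118
gripper_force: 30.0
```

```bash
python3 t.py
python3 - <<'E'
from h import *
o=get_obs();print(o["wrist_torque"].round(2))
plan((.41,.12,.32,81.2),(.41,.352,.32,76.2),(.5083,.3285,.32,76.2))
E
```

```text
t 32.2 pos [0.4713 0.0466 0.3208] yaw 81.3 F [-0.1 -0.4 -5.9] w 0.0118 gf 30.0
top tray 11 (array([493.5,  58.4, 253. , 215. ]), -9.0) mat (array([467.8,  52.1, 273.2, 232.1]), -5.6) tab 0 0 bar 0
scene tray 23 (array([430.4, 173.2, 218.9,  51.4]), 19.2) mat (array([467.3,  50.3, 279.6, 239.3]), -5.4) tab 0 0 bar (array([435.4,  42.4, 137.7,  90.2]), 42.7)
[-0.03 -0.18  0.02]
t 32.3 pos [0.4714 0.0465 0.3204] yaw 81.3 F [ 0.4 -0.2 -5.1] w 0.012 gf 30.0
(0.41, 0.12, 0.32, 81.2) -> [1.054, -1.198, 0.004] [0.1, -0.0, 0.1]
(0.41, 0.352, 0.32, 76.2) -> [4.876, -1.786, 0.004] [0.1, -0.0, 5.1]
(0.5083, 0.3285, 0.32, 76.2) -> [4.738, -0.107, 0.008] [0.1, -0.0, 5.1]
```

Emit:
carry_out([
  {"fingers": 1, "translation": [0.05, -0.1, 0], "angular": [0, 0, 0]},
  {"fingers": 1, "translation": [0.2, -0.35, 0], "angular": [0, 0, 0]},
  {"fingers": 1, "translation": [0.4, -0.7, 0], "angular": [0, 0, 0]},
  {"fingers": 1, "translation": [0.7, -1.0, 0], "angular": [0, 0, 0]},
  {"fingers": 1, "translation": [1.05, -1.2, 0], "angular": [0, 0, 1]},
  {"fingers": 1, "translation": [1.45, -1.3, 0], "angular": [0, 0, 2]},
  {"fingers": 1, "translation": [1.85, -1.4, 0], "angular": [0, 0, 2.5]},
  {"fingers": 1, "translation": [2.25, -1.45, 0], "angular": [0, 0, 3]},
])

```text
time: 33.3
tcp_pos: [0.4034, 0.1947, 0.319]
tcp_rot: [0.775, 0.632, -0.0, 0.0]
contact_force: [0.7, -0.9, -4.7]
gripper_width: 0.0117
gripper_force: 30.0
```

Emit:
carry_out([
  {"fingers": 1, "translation": [0.4, -0.07, 0], "angular": [0, 0, 0.5]},
  {"fingers": 1, "translation": [0.8, -0.14, 0], "angular": [0, 0, 1]},
  {"fingers": 1, "translation": [1.2, -0.21, 0], "angular": [0, 0, 1.5]},
  {"fingers": 1, "translation": [1.6, -0.28, 0], "angular": [0, 0, 2.1]},
  {"fingers": 1, "translation": [2.0, -0.35, 0], "angular": [0, 0, 2.1]},
  {"fingers": 1, "translation": [2.35, -0.41, 0], "angular": [0, 0, 2.1]},
  {"fingers": 1, "translation": [2.6, -0.47, 0], "angular": [0, 0, 2.1]},
  {"fingers": 1, "translation": [2.63, -0.48, 0], "angular": [0, 0, 2.1]},
])

```text
time: 34.3
tcp_pos: [0.4081, 0.3545, 0.319]
tcp_rot: [0.786, 0.618, -0.0, -0.0]
contact_force: [0.8, -1.3, -5.2]
gripper_width: 0.0119
gripper_force: 30.0
```

Run:
```python
from h import *
plan((.5083,.3285,.32,76.2))
c=cam("scene"); im=cv2.cvtColor(c["image"],cv2.COLOR_RGB2BGR)
c2=cam("wrist"); im2=cv2.cvtColor(c2["image"],cv2.COLOR_RGB2BGR)
a=cv2.resize(im[170:400,230:470],(480,460),interpolation=cv2.INTER_CUBIC); b=cv2.resize(im2,(320,240))
o=np.zeros((460,800,3),np.uint8);o[:,:480]=a;o[:240,480:]=b;cv2.imwrite("pics/s3.png",o)
```

```text
t 34.3 pos [0.4081 0.3545 0.319 ] yaw 76.3 F [ 0.8 -1.3 -5.2] w 0.0119 gf 30.0
(0.5083, 0.3285, 0.32, 76.2) -> [-0.025, 1.726, -0.017] [-0.0, 0.0, 0.1]
```

View pics/s3.png

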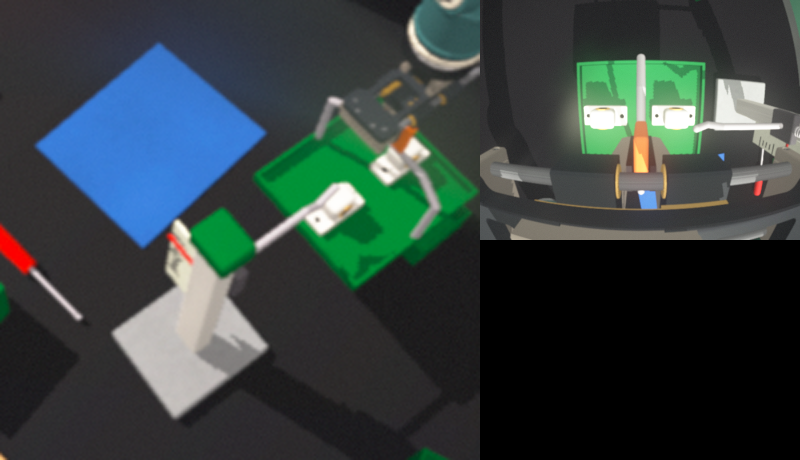

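The loaded tray hangs level in the hand in front of the hook, with the blocks seated, and the hook points between the uprights. Move in along the hook above the seat.

Emit:
carry_out([
  {"fingers": 1, "translation": [0, 0.1, 0], "angular": [0, 0, 0]},
  {"fingers": 1, "translation": [-0.01, 0.3, 0], "angular": [0, 0, 0]},
  {"fingers": 1, "translation": [-0.01, 0.6, 0], "angular": [0, 0, 0]},
  {"fingers": 1, "translation": [-0.02, 0.9, 0], "angular": [0, 0, 0]},
  {"fingers": 1, "translation": [-0.02, 1.2, 0], "angular": [0, 0, 0]},
  {"fingers": 1, "translation": [-0.02, 1.5, 0], "angular": [0, 0, 0]},
  {"fingers": 1, "translation": [-0.02, 1.7, 0], "angular": [0, 0, 0]},
  {"fingers": 1, "translation": [-0.02, 1.72, 0], "angular": [0, 0, 0]},
])

```text
time: 35.4
tcp_pos: [0.5102, 0.3271, 0.3188]
tcp_rot: [0.788, 0.616, -0.0, -0.0]
contact_force: [-0.5, 0.5, -4.9]
gripper_width: 0.012
gripper_force: 30.0
```

Run:
```python
from h import *
plan((.5083,.3285,.275,76.2),(.5083,.3285,.244,76.2))
for n in ("top","scene","wrist"):
    c=cam(n);X,ok=cloud(c)
    S=np.array([.5083,.3285]); th=np.radians(-13.8); ex=np.array([np.cos(th),np.sin(th)]); ey=np.array([-ex[1],ex[0]])
    d=X[...,:2]-S; a=d@ex; b=d@ey; z=X[...,2]
    m=ok&(abs(b)<.01)&(a>-.05)&(a<.13)&(z>.205)&(z<.27)
    print(n,[(round(lo*1000),int(k.sum()),(b[k].mean()*1000).round(1),(z[k].mean()*1000).round(1)) for lo in np.arange(-.048,.13,.012) for k in [m&(a>=lo)&(a<lo+.012)] if k.sum()>2])
    m=ok&(abs(b)<.1)&(abs(a)<.04)&(z>.275)&(z<.295); print("bar",m.sum(), (np.median(a[m])*1000).round(1) if m.sum() else 0,(z[m].mean()).round(3) if m.sum() else 0)
    if n=="wrist": cv2.imwrite("pics/w4.png",cv2.cvtColor(c["image"],cv2.COLOR_RGB2BGR))
```

```text
t 35.4 pos [0.5102 0.3271 0.3188] yaw 76.1 F [-0.5  0.5 -4.9] w 0.012 gf 30.0
(0.5083, 0.3285, 0.275, 76.2) -> [0.016, -0.036, 0.729] [-0.0, 0.0, -0.1]
(0.5083, 0.3285, 0.244, 76.2) -> [0.016, -0.035, 1.246] [-0.0, 0.0, -0.1]
top [(-12, 3, np.float64(-1.6), np.float64(224.7)), (0, 3, np.float64(-1.4), np.float64(229.5)), (12, 18, np.float64(0.1), np.float64(235.2)), (24, 17, np.float64(0.2), np.float64(236.1)), (36, 20, np.float64(0.5), np.float64(236.7)), (48, 17, np.float64(-0.2), np.float64(237.1)), (60, 20, np.float64(0.2), np.float64(237.2)), (72, 18, np.float64(0.5), np.float64(235.7)), (84, 16, np.float64(0.7), np.float64(235.9)), (96, 20, np.float64(0.1), np.float64(235.9)), (108, 18, np.float64(0.3), np.float64(236.7)), (120, 16, np.float64(0.9), np.float64(235.4))]
bar 88 2.2 0.284
scene [(-24, 5, np.float64(-0.4), np.float64(232.1)), (-12, 24, np.float64(0.2), np.float64(228.1)), (0, 14, np.float64(0.4), np.float64(228.1)), (12, 18, np.float64(0.5), np.float64(234.2)), (24, 19, np.float64(-0.3), np.float64(234.7)), (36, 20, np.float64(-0.2), np.float64(234.7)), (48, 19, np
[... 228 characters left out ...]
 4.9 0.283
wrist [(-36, 143, np.float64(0.6), np.float64(244.3)), (-24, 226, np.float64(0.7), np.float64(237.2)), (-12, 91, np.float64(1.1), np.float64(229.0)), (0, 50, np.float64(1.2), np.float64(231.2)), (12, 206, np.float64(0.4), np.float64(234.5)), (24, 196, np.float64(0.2), np.float64(235.1)), (36, 202, np.float64(0.2), np.float64(235.1)), (48, 193, np.float64(0.1), np.float64(235.0)), (60, 193, np.float64(0.1), np.float64(235.1)), (72, 184, np.float64(-0.0), np.float64(235.0)), (84, 178, np.float64(-0.1), np.float64(235.2)), (96, 179, np.float64(-0.1), np.float64(235.1)), (108, 157, np.float64(0.1), np.float64(235.3)), (120, 125, np.float64(-0.0), np.float64(235.1))]
bar 1333 1.1 0.284
```

View pics/w4.png

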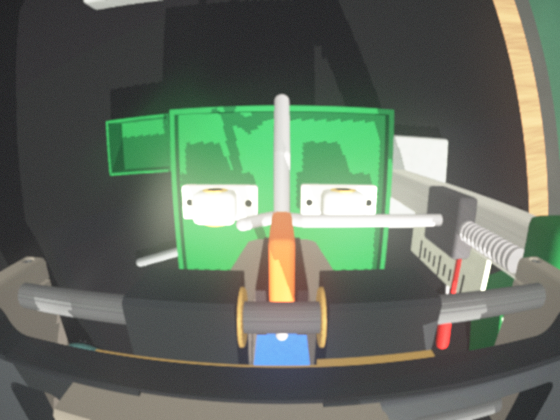

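The crossbar is right over the hook's V, with the hook tip at (245,225) left of the tab and the arm clear under the bar. Lower it.

Emit:
carry_out([
  {"fingers": 1, "translation": [0, 0, 0.1], "angular": [0, 0, 0]},
  {"fingers": 1, "translation": [0, 0, 0.25], "angular": [0, 0, 0]},
  {"fingers": 1, "translation": [0, 0, 0.4], "angular": [0, 0, 0]},
  {"fingers": 1, "translation": [0, 0, 0.5], "angular": [0, 0, 0]},
  {"fingers": 1, "translation": [0, 0, 0.6], "angular": [0, 0, 0]},
  {"fingers": 1, "translation": [0, 0, 0.68], "angular": [0, 0, 0]},
  {"fingers": 1, "translation": [0, 0, 0.74], "angular": [0, 0, 0]},
  {"fingers": 1, "translation": [0, 0, 0.77], "angular": [0, 0, 0]},
])

```text
time: 36.55
tcp_pos: [0.5093, 0.3276, 0.2728]
tcp_rot: [0.787, 0.617, -0.0, 0.0]
contact_force: [0.1, -0.4, -5.3]
gripper_width: 0.012
gripper_force: 30.0
```

Emit:
carry_out([
  {"fingers": 1, "translation": [0, 0, 0.03], "angular": [0, 0, 0]},
  {"fingers": 1, "translation": [0, 0, 0.06], "angular": [0, 0, 0]},
  {"fingers": 1, "translation": [0, 0, 0.09], "angular": [0, 0, 0]},
  {"fingers": 1, "translation": [0, 0, 0.12], "angular": [0, 0, 0]},
  {"fingers": 1, "translation": [0, 0, 0.15], "angular": [0, 0, 0]},
  {"fingers": 1, "translation": [0, 0, 0.18], "angular": [0, 0, 0]},
  {"fingers": 1, "translation": [0, 0, 0.21], "angular": [0, 0, 0]},
  {"fingers": 1, "translation": [0, 0, 0.24], "angular": [0, 0, 0]},
])

```text
time: 37.55
tcp_pos: [0.5094, 0.3277, 0.2586]
tcp_rot: [0.787, 0.617, 0.0, 0.0]
contact_force: [-0.2, -0.4, -1.8]
gripper_width: 0.0118
gripper_force: 30.0
```

Emit:
carry_out([
  {"fingers": 1, "translation": [0, 0, 0.02], "angular": [0, 0, 0]},
  {"fingers": 1, "translation": [0, 0, 0.04], "angular": [0, 0, 0]},
  {"fingers": 1, "translation": [0, 0, 0.06], "angular": [0, 0, 0]},
  {"fingers": 1, "translation": [0, 0, 0.08], "angular": [0, 0, 0]},
  {"fingers": 1, "translation": [0, 0, 0.1], "angular": [0, 0, 0]},
  {"fingers": 1, "translation": [0, 0, 0.1], "angular": [0, 0, 0]},
  {"fingers": 1, "translation": [0, 0, 0.1], "angular": [0, 0, 0]},
  {"fingers": 1, "translation": [0, 0, 0.1], "angular": [0, 0, 0]},
])

```text
time: 38.55
tcp_pos: [0.5094, 0.3276, 0.2526]
tcp_rot: [0.787, 0.617, 0.0, 0.0]
contact_force: [0.3, -0.4, -1.3]
gripper_width: 0.0121
gripper_force: 30.0
```

Emit:
carry_out([
  {"fingers": 1, "translation": [0, 0, 0.02], "angular": [0, 0, 0]},
  {"fingers": 1, "translation": [0, 0, 0.04], "angular": [0, 0, 0]},
  {"fingers": 1, "translation": [0, 0, 0.06], "angular": [0, 0, 0]},
  {"fingers": 1, "translation": [0, 0, 0.08], "angular": [0, 0, 0]},
  {"fingers": 1, "translation": [0, 0, 0.1], "angular": [0, 0, 0]},
  {"fingers": 1, "translation": [0, 0, 0.1], "angular": [0, 0, 0]},
  {"fingers": 1, "translation": [0, 0, 0.1], "angular": [0, 0, 0]},
  {"fingers": 1, "translation": [0, 0, 0.1], "angular": [0, 0, 0]},
])

```text
time: 39.55
tcp_pos: [0.5093, 0.3276, 0.2466]
tcp_rot: [0.787, 0.617, 0.0, 0.0]
contact_force: [1.8, 0.3, 0.5]
gripper_width: 0.0118
gripper_force: 30.0
```

```bash
cat > f.py <<'E'
from h import *
F=[]
for i in range(3):
    c=cam("wrist"); o=get_obs(); F.append(o["contact_force"])
print(np.array(F).round(1).tolist()); plan()
X,ok=cloud(c); S=np.array([.5083,.3285]); th=np.radians(-13.8); ex=np.array([np.cos(th),np.sin(th)]); ey=np.array([-ex[1],ex[0]])
d=X[...,:2]-S; a=d@ex; b=d@ey; z=X[...,2]
m=ok&(abs(b)<.006)&(a>.03)&(a<.12)&(z>.17)&(z<.27); print("hook arm top z",np.median(z[m]).round(4))
m=ok&(abs(b)>.02)&(abs(b)<.085)&(abs(a)<.03)&(z>.18)&(z<.29); print("bar a,z",np.median(a[m]).round(4),np.percentile(z[m],90).round(4))
E
python3 f.py
```

```text
[[1.6, 0.3, 0.5], [-0.3, -0.0, -0.3], [-0.5, -0.2, 0.4]]
t 39.7 pos [0.5093 0.3276 0.2466] yaw 76.2 F [-0.5 -0.2  0.4] w 0.0116 gf 30.0
hook arm top z 0.2108
bar a,z 0.0018 0.214
```

Force is near zero and the hook has sunk 24 mm, so it carries the load. Letting go.

Emit:
carry_out([
  {"fingers": 0.6, "translation": [0, 0, 0], "angular": [0, 0, 0]},
  {"fingers": 0.5, "translation": [0, 0, 0], "angular": [0, 0, 0]},
  {"fingers": 0.3, "translation": [0, 0, 0], "angular": [0, 0, 0]},
  {"fingers": 0, "translation": [0, 0, 0], "angular": [0, 0, 0]},
  {"fingers": -0.3, "translation": [0, 0, 0], "angular": [0, 0, 0]},
  {"fingers": -0.3, "translation": [0, 0, 0], "angular": [0, 0, 0]},
  {"fingers": -0.3, "translation": [0, 0, 0], "angular": [0, 0, 0]},
  {"fingers": -0.3, "translation": [0, 0, 0], "angular": [0, 0, 0]},
])

```text
time: 40.7
tcp_pos: [0.5093, 0.3276, 0.2466]
tcp_rot: [0.787, 0.617, -0.0, 0.0]
contact_force: [0.6, -0.5, 0.7]
gripper_width: 0.0596
gripper_force: 0.0
```

Emit:
carry_out([
  {"fingers": -0.3, "translation": [0, 0, -0.1], "angular": [0, 0, 0]},
  {"fingers": -0.3, "translation": [0, 0, -0.3], "angular": [0, 0, 0]},
  {"fingers": -0.3, "translation": [0, 0, -0.5], "angular": [0, 0, 0]},
  {"fingers": -0.3, "translation": [0, 0, -0.7], "angular": [0, 0, 0]},
  {"fingers": -0.3, "translation": [0, 0, -0.9], "angular": [0, 0, 0]},
  {"fingers": -0.3, "translation": [0, 0, -1.1], "angular": [0, 0, 0]},
  {"fingers": -0.3, "translation": [0, 0, -1.2], "angular": [0, 0, 0]},
  {"fingers": -0.3, "translation": [0, 0, -1.2], "angular": [0, 0, 0]},
])

```text
time: 41.7
tcp_pos: [0.5094, 0.3277, 0.319]
tcp_rot: [0.787, 0.617, 0.0, 0.0]
contact_force: [-0.7, 0.1, -0.2]
gripper_width: 0.0597
gripper_force: 0.0
```

```bash
cat > v.py <<'E'
from h import *
import sys
plan()
c=cam("wrist");X,ok=cloud(c);H=hsv(c);h,s,v=H[...,0],H[...,1],H[...,2];z=X[...,2]
S=np.array([.5083,.3285]); th=np.radians(-13.8); ex=np.array([np.cos(th),np.sin(th)]); ey=np.array([-ex[1],ex[0]])
d=X[...,:2]-S; a=d@ex; b=d@ey
m=ok&(abs(b)<.006)&(a>.03)&(a<.12)&(z>.17)&(z<.27); print("arm top z",np.median(z[m]).round(4))
m=ok&(s<90)&(abs(b)>.02)&(abs(b)<.085)&(abs(a)<.03)&(z>.19)&(z<.24)
p=np.polyfit(b[m],a[m],1); print("bar a0 mm",p[1]*1e3,"yaw off",-np.degrees(p[0]),"z",np.percentile(z[m],90).round(4))
m=ok&(h>3)&(h<20)&(s>150)&(z>.2)&(z<.3)&(abs(a)<.04)&(abs(b)<.05); print("tab",m.sum(),a[m].mean().round(4),b[m].mean().round(4),z[m].max() if m.any() else 0)
m=ok&(h>50)&(h<85)&(s>120)&(z>.05)&(z<.13)&(abs(a)<.12)&(abs(b)<.11); G=np.c_[a[m],b[m],np.ones(m.sum())]; q=np.linalg.lstsq(G,z[m],rcond=None)[0]; print("floor slope deg",np.degrees(q[:2]).round(1),q[2].round(4))
cv2.imwrite(sys.argv[1],cv2.cvtColor(c["image"],cv2.COLOR_RGB2BGR))
E
python3 v.py pics/w5.png
```

```text
t 41.7 pos [0.5094 0.3277 0.319 ] yaw 76.1 F [-0.7  0.1 -0.2] w 0.0597 gf 0.0
arm top z 0.2107
bar a0 mm 2.0386430342604465 yaw off -0.33040204221002695 z 0.2141
tab 0 nan nan 0
floor slope deg [1.3 0.8] 0.0807v.py:10: RuntimeWarning: Mean of empty slice.
  m=ok&(h>3)&(h<20)&(s>150)&(z>.2)&(z<.3)&(abs(a)<.04)&(abs(b)<.05); print("tab",m.sum(),a[m].mean().round(4),b[m].mean().round(4),z[m].max() if m.any() else 0)
  ret = ret.dtype.type(ret / rcount)
```

View pics/w5.png

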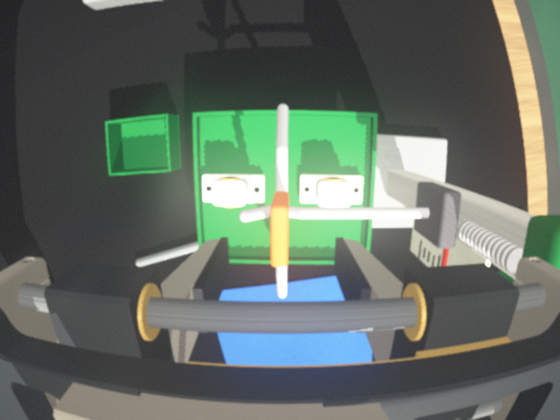

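The tray hangs free and level, the bar is in the V at (282,212), and the open fingers are raised clear. Let it settle.

Emit:
carry_out([
  {"fingers": -0.3, "translation": [0, 0, 0], "angular": [0, 0, 0]},
  {"fingers": -0.3, "translation": [0, 0, 0], "angular": [0, 0, 0]},
  {"fingers": -0.3, "translation": [0, 0, 0], "angular": [0, 0, 0]},
  {"fingers": -0.3, "translation": [0, 0, 0], "angular": [0, 0, 0]},
  {"fingers": -0.3, "translation": [0, 0, 0], "angular": [0, 0, 0]},
  {"fingers": -0.3, "translation": [0, 0, 0], "angular": [0, 0, 0]},
  {"fingers": -0.3, "translation": [0, 0, 0], "angular": [0, 0, 0]},
  {"fingers": -0.3, "translation": [0, 0, 0], "angular": [0, 0, 0]},
])

```text
time: 42.75
tcp_pos: [0.5093, 0.3276, 0.3185]
tcp_rot: [0.787, 0.617, -0.0, 0.0]
contact_force: [-0.1, 0.2, -0.5]
gripper_width: 0.0598
gripper_force: 0.0
```

Emit:
carry_out([
  {"fingers": -0.3, "translation": [0, 0, 0], "angular": [0, 0, 0]},
  {"fingers": -0.3, "translation": [0, 0, 0], "angular": [0, 0, 0]},
  {"fingers": -0.3, "translation": [0, 0, 0], "angular": [0, 0, 0]},
  {"fingers": -0.3, "translation": [0, 0, 0], "angular": [0, 0, 0]},
  {"fingers": -0.3, "translation": [0, 0, 0], "angular": [0, 0, 0]},
  {"fingers": -0.3, "translation": [0, 0, 0], "angular": [0, 0, 0]},
  {"fingers": -0.3, "translation": [0, 0, 0], "angular": [0, 0, 0]},
  {"fingers": -0.3, "translation": [0, 0, 0], "angular": [0, 0, 0]},
])

```text
time: 43.75
tcp_pos: [0.5093, 0.3276, 0.3186]
tcp_rot: [0.787, 0.617, -0.0, 0.0]
contact_force: [0.6, 0.2, 0.9]
gripper_width: 0.0596
gripper_force: 0.0
```

Emit:
carry_out([
  {"fingers": -0.3, "translation": [0, 0, 0], "angular": [0, 0, 0]},
  {"fingers": -0.3, "translation": [0, 0, 0], "angular": [0, 0, 0]},
  {"fingers": -0.3, "translation": [0, 0, 0], "angular": [0, 0, 0]},
  {"fingers": -0.3, "translation": [0, 0, 0], "angular": [0, 0, 0]},
  {"fingers": -0.3, "translation": [0, 0, 0], "angular": [0, 0, 0]},
  {"fingers": -0.3, "translation": [0, 0, 0], "angular": [0, 0, 0]},
  {"fingers": -0.3, "translation": [0, 0, 0], "angular": [0, 0, 0]},
  {"fingers": -0.3, "translation": [0, 0, 0], "angular": [0, 0, 0]},
])

```text
time: 44.75
tcp_pos: [0.5093, 0.3276, 0.3186]
tcp_rot: [0.787, 0.617, -0.0, 0.0]
contact_force: [-0.6, 0.5, -0.0]
gripper_width: 0.0598
gripper_force: 0.0
```

```bash
python3 -W ignore v.py pics/w6.png; python3 -W ignore v.py pics/w6.png
```

```text
t 44.8 pos [0.5093 0.3276 0.3186] yaw 76.2 F [-0.6  0.5 -0. ] w 0.0598 gf 0.0
arm top z 0.2109
bar a0 mm 2.0988719815403387 yaw off -0.05799090088465493 z 0.214
tab 0 nan nan 0
floor slope deg [1.2 0.7] 0.0807
t 44.8 pos [0.5093 0.3276 0.3185] yaw 76.2 F [ 0.1 -0.6 -0.3] w 0.0597 gf 0.0
arm top z 0.2108
bar a0 mm 2.111110091706977 yaw off -0.018318083941688976 z 0.2139
tab 0 nan nan 0
floor slope deg [1.2 0.7] 0.0807
```

Settled. Grip it again and lift off.

Emit:
carry_out([
  {"fingers": -0.3, "translation": [0, 0, 0.2], "angular": [0, 0, 0]},
  {"fingers": -0.3, "translation": [0, 0, 0.4], "angular": [0, 0, 0]},
  {"fingers": -0.3, "translation": [0, 0, 0.6], "angular": [0, 0, 0]},
  {"fingers": -0.3, "translation": [0, 0, 0.8], "angular": [0, 0, 0]},
  {"fingers": -0.3, "translation": [0, 0, 1.0], "angular": [0, 0, 0]},
  {"fingers": -0.3, "translation": [0, 0, 1.15], "angular": [0, 0, 0]},
  {"fingers": -0.3, "translation": [0, 0, 1.2], "angular": [0, 0, 0]},
  {"fingers": -0.3, "translation": [0, 0, 1.2], "angular": [0, 0, 0]},
])

```text
time: 45.85
tcp_pos: [0.5093, 0.3277, 0.2465]
tcp_rot: [0.787, 0.617, -0.0, -0.0]
contact_force: [0.1, 1.4, 0.5]
gripper_width: 0.0597
gripper_force: 0.0
```

Emit:
carry_out([
  {"fingers": 0.3, "translation": [0, 0, 0], "angular": [0, 0, 0]},
  {"fingers": 0.5, "translation": [0, 0, 0], "angular": [0, 0, 0]},
  {"fingers": 0.6, "translation": [0, 0, 0], "angular": [0, 0, 0]},
  {"fingers": 0.7, "translation": [0, 0, 0], "angular": [0, 0, 0]},
  {"fingers": 1, "translation": [0, 0, 0], "angular": [0, 0, 0]},
  {"fingers": 1, "translation": [0, 0, 0], "angular": [0, 0, 0]},
  {"fingers": 1, "translation": [0, 0, 0], "angular": [0, 0, 0]},
  {"fingers": 1, "translation": [0, 0, 0], "angular": [0, 0, 0]},
])

```text
time: 46.85
tcp_pos: [0.5078, 0.3281, 0.2461]
tcp_rot: [0.787, 0.617, -0.001, -0.001]
contact_force: [-5.2, 0.9, 0.6]
gripper_width: 0.0122
gripper_force: 30.0
```

Emit:
carry_out([
  {"fingers": 1, "translation": [0, 0, -0.04], "angular": [0, 0, 0]},
  {"fingers": 1, "translation": [0, 0, -0.1], "angular": [0, 0, 0]},
  {"fingers": 1, "translation": [0, 0, -0.16], "angular": [0, 0, 0]},
  {"fingers": 1, "translation": [0, 0, -0.22], "angular": [0, 0, 0]},
  {"fingers": 1, "translation": [0, 0, -0.28], "angular": [0, 0, 0]},
  {"fingers": 1, "translation": [0, 0, -0.34], "angular": [0, 0, 0]},
  {"fingers": 1, "translation": [0, 0, -0.4], "angular": [0, 0, 0]},
  {"fingers": 1, "translation": [0, 0, -0.46], "angular": [0, 0, 0]},
])

```text
time: 47.85
tcp_pos: [0.5103, 0.3269, 0.2742]
tcp_rot: [0.787, 0.616, 0.0, 0.001]
contact_force: [0.5, -0.2, -5.7]
gripper_width: 0.0119
gripper_force: 30.0
```

Emit:
carry_out([
  {"fingers": 1, "translation": [0, 0, -0.06], "angular": [0, 0, 0]},
  {"fingers": 1, "translation": [0, 0, -0.15], "angular": [0, 0, 0]},
  {"fingers": 1, "translation": [0, 0, -0.25], "angular": [0, 0, 0]},
  {"fingers": 1, "translation": [0, 0, -0.4], "angular": [0, 0, 0]},
  {"fingers": 1, "translation": [0, 0, -0.55], "angular": [0, 0, 0]},
  {"fingers": 1, "translation": [0, 0, -0.68], "angular": [0, 0, 0]},
  {"fingers": 1, "translation": [0, 0, -0.75], "angular": [0, 0, 0]},
  {"fingers": 1, "translation": [0, 0, -0.75], "angular": [0, 0, 0]},
])

```text
time: 48.85
tcp_pos: [0.5094, 0.3277, 0.3195]
tcp_rot: [0.787, 0.617, 0.0, 0.0]
contact_force: [0.7, -0.4, -5.2]
gripper_width: 0.0116
gripper_force: 30.0
```

Run:
```python
from h import *
plan((.411,.352,.319,76.2))
```

```text
t 48.9 pos [0.5094 0.3277 0.3195] yaw 76.2 F [ 0.7 -0.4 -5.2] w 0.0116 gf 30.0
(0.411, 0.352, 0.319, 76.2) -> [0.001, -1.689, 0.007] [0.0, -0.0, -0.0]
```

Emit:
carry_out([
  {"fingers": 1, "translation": [0, -0.1, 0], "angular": [0, 0, 0]},
  {"fingers": 1, "translation": [0, -0.3, 0], "angular": [0, 0, 0]},
  {"fingers": 1, "translation": [0, -0.6, 0], "angular": [0, 0, 0]},
  {"fingers": 1, "translation": [0, -0.9, 0], "angular": [0, 0, 0]},
  {"fingers": 1, "translation": [0, -1.2, 0], "angular": [0, 0, 0]},
  {"fingers": 1, "translation": [0, -1.5, 0], "angular": [0, 0, 0]},
  {"fingers": 1, "translation": [0, -1.66, 0], "angular": [0, 0, 0]},
  {"fingers": 1, "translation": [0, -1.7, 0], "angular": [0, 0, 0]},
])

```text
time: 49.85
tcp_pos: [0.4098, 0.3522, 0.3194]
tcp_rot: [0.787, 0.617, 0.0, 0.0]
contact_force: [0.2, -0.2, -4.6]
gripper_width: 0.0113
gripper_force: 30.0
```

Run:
```python
from h import *
plan((.405,.19,.32,80),(.4672,.0518,.32,84.4))
```

```text
t 49.9 pos [0.4098 0.3522 0.3194] yaw 76.2 F [ 0.2 -0.2 -4.6] w 0.0113 gf 30.0
(0.405, 0.19, 0.32, 80) -> [-2.645, 0.568, -0.011] [0.0, -0.0, -3.8]
(0.4672, 0.0518, 0.32, 84.4) -> [-4.634, 2.124, -0.01] [0.0, -0.0, -8.2]
```

Emit:
carry_out([
  {"fingers": 1, "translation": [-0.1, 0.02, 0], "angular": [0, 0, 0]},
  {"fingers": 1, "translation": [-0.35, 0.08, 0], "angular": [0, 0, -0.5]},
  {"fingers": 1, "translation": [-0.7, 0.15, 0], "angular": [0, 0, -1]},
  {"fingers": 1, "translation": [-1.1, 0.24, 0], "angular": [0, 0, -1.5]},
  {"fingers": 1, "translation": [-1.5, 0.32, 0], "angular": [0, 0, -2]},
  {"fingers": 1, "translation": [-1.9, 0.41, 0], "angular": [0, 0, -2.6]},
  {"fingers": 1, "translation": [-2.3, 0.5, 0], "angular": [0, 0, -3.2]},
  {"fingers": 1, "translation": [-2.65, 0.6, 0], "angular": [0, 0, -3.8]},
])

```text
time: 50.85
tcp_pos: [0.4076, 0.1872, 0.3192]
tcp_rot: [0.767, 0.642, -0.0, 0.0]
contact_force: [0.0, 0.4, -5.5]
gripper_width: 0.0117
gripper_force: 30.0
```

Run:
```python
from h import *
plan((.4672,.0518,.32,84.4))
```

```text
t 50.9 pos [0.4076 0.1872 0.3192] yaw 79.9 F [ 0.   0.4 -5.5] w 0.0117 gf 30.0
(0.4672, 0.0518, 0.32, 84.4) -> [-2.046, 1.375, -0.012] [0.0, 0.0, -4.5]
```

Emit:
carry_out([
  {"fingers": 1, "translation": [-0.3, 0.15, 0], "angular": [0, 0, -0.6]},
  {"fingers": 1, "translation": [-0.65, 0.4, 0], "angular": [0, 0, -1.3]},
  {"fingers": 1, "translation": [-1.0, 0.65, 0], "angular": [0, 0, -2]},
  {"fingers": 1, "translation": [-1.35, 0.9, 0], "angular": [0, 0, -3]},
  {"fingers": 1, "translation": [-1.7, 1.15, 0], "angular": [0, 0, -4]},
  {"fingers": 1, "translation": [-1.95, 1.3, 0], "angular": [0, 0, -4.5]},
  {"fingers": 1, "translation": [-2.03, 1.37, 0], "angular": [0, 0, -4.5]},
  {"fingers": 1, "translation": [-2.03, 1.37, 0], "angular": [0, 0, -4.5]},
])

```text
time: 51.85
tcp_pos: [0.467, 0.0545, 0.3191]
tcp_rot: [0.741, 0.672, 0.0, -0.0]
contact_force: [0.4, 0.8, -5.0]
gripper_width: 0.0115
gripper_force: 30.0
```

Emit:
carry_out([
  {"fingers": 1, "translation": [0, 0, 0.1], "angular": [0, 0, 0]},
  {"fingers": 1, "translation": [0, 0, 0.4], "angular": [0, 0, 0]},
  {"fingers": 1, "translation": [0, 0, 0.75], "angular": [0, 0, 0]},
  {"fingers": 1, "translation": [0, 0, 1.1], "angular": [0, 0, 0]},
  {"fingers": 1, "translation": [0, 0, 1.4], "angular": [0, 0, 0]},
  {"fingers": 1, "translation": [0, 0, 1.7], "angular": [0, 0, 0]},
  {"fingers": 1, "translation": [0, 0, 1.9], "angular": [0, 0, 0]},
  {"fingers": 1, "translation": [0, 0, 2.0], "angular": [0, 0, 0]},
])

```text
time: 52.85
tcp_pos: [0.4665, 0.0551, 0.1986]
tcp_rot: [0.74, 0.672, -0.0, -0.0]
contact_force: [-0.5, 0.3, -5.2]
gripper_width: 0.0116
gripper_force: 30.0
```

Run:
```python
from h import *
plan((.4672,.0518,.1755,84.4))
c=cam("scene");X,ok=cloud(c);H=hsv(c)
b=X[ok&(H[...,0]>50)&(H[...,0]<85)&(H[...,1]>120)&(X[...,0]>.33)&(X[...,0]<.62)&(X[...,1]>-.1)&(X[...,1]<.2)&(X[...,2]>.015)&(X[...,2]<.07)]
print(box(b[:,:2]))
```

```text
t 52.9 pos [0.4665 0.0551 0.1986] yaw 84.5 F [-0.5  0.3 -5.2] w 0.0116 gf 30.0
(0.4672, 0.0518, 0.1755, 84.4) -> [-0.054, 0.016, 0.384] [-0.0, 0.0, 0.1]
(array([467.5,  55.8, 225.1, 189.3]), -5.2)
```

Emit:
carry_out([
  {"fingers": 1, "translation": [-0.05, 0.015, 0.08], "angular": [0, 0, 0]},
  {"fingers": 1, "translation": [-0.05, 0.015, 0.16], "angular": [0, 0, 0]},
  {"fingers": 1, "translation": [-0.05, 0.015, 0.23], "angular": [0, 0, 0]},
  {"fingers": 1, "translation": [-0.05, 0.015, 0.29], "angular": [0, 0, 0]},
  {"fingers": 1, "translation": [-0.05, 0.015, 0.33], "angular": [0, 0, 0]},
  {"fingers": 1, "translation": [-0.05, 0.015, 0.36], "angular": [0, 0, 0]},
  {"fingers": 1, "translation": [-0.05, 0.015, 0.38], "angular": [0, 0, 0]},
  {"fingers": 1, "translation": [-0.05, 0.015, 0.38], "angular": [0, 0, 0]},
])

```text
time: 53.9
tcp_pos: [0.4675, 0.0517, 0.1763]
tcp_rot: [0.74, 0.672, -0.0, -0.0]
contact_force: [-0.7, 0.1, -5.6]
gripper_width: 0.0115
gripper_force: 30.0
```

Still carrying the full weight. Go down another 1–2 mm.

Emit:
carry_out([
  {"fingers": 1, "translation": [0, 0, 0.01], "angular": [0, 0, 0]},
  {"fingers": 1, "translation": [0, 0, 0.02], "angular": [0, 0, 0]},
  {"fingers": 1, "translation": [0, 0, 0.025], "angular": [0, 0, 0]},
  {"fingers": 1, "translation": [0, 0, 0.03], "angular": [0, 0, 0]},
  {"fingers": 1, "translation": [0, 0, 0.03], "angular": [0, 0, 0]},
  {"fingers": 1, "translation": [0, 0, 0.03], "angular": [0, 0, 0]},
  {"fingers": 1, "translation": [0, 0, 0.03], "angular": [0, 0, 0]},
  {"fingers": 1, "translation": [0, 0, 0.03], "angular": [0, 0, 0]},
])

```text
time: 54.9
tcp_pos: [0.4679, 0.0527, 0.1755]
tcp_rot: [0.74, 0.672, 0.001, 0.0]
contact_force: [-2.2, 3.9, 5.2]
gripper_width: 0.0114
gripper_force: 30.0
```

Touching down. Release, rise and back away.

Emit:
carry_out([
  {"fingers": 0.6, "translation": [0, 0, -0.01], "angular": [0, 0, 0]},
  {"fingers": 0.3, "translation": [0, 0, -0.01], "angular": [0, 0, 0]},
  {"fingers": 0, "translation": [0, 0, -0.01], "angular": [0, 0, 0]},
  {"fingers": -0.3, "translation": [0, 0, -0.01], "angular": [0, 0, 0]},
  {"fingers": -0.3, "translation": [0, 0, -0.01], "angular": [0, 0, 0]},
  {"fingers": -0.3, "translation": [0, 0, -0.01], "angular": [0, 0, 0]},
  {"fingers": -0.3, "translation": [0, 0, -0.01], "angular": [0, 0, 0]},
  {"fingers": -0.3, "translation": [0, 0, -0.01], "angular": [0, 0, 0]},
])

```text
time: 55.9
tcp_pos: [0.4675, 0.0517, 0.1752]
tcp_rot: [0.74, 0.672, -0.0, 0.0]
contact_force: [-0.6, 0.3, 0.6]
gripper_width: 0.0598
gripper_force: 0.0
```

Emit:
carry_out([
  {"fingers": -0.3, "translation": [0, 0, -0.2], "angular": [0, 0, 0]},
  {"fingers": -0.3, "translation": [0, 0, -0.6], "angular": [0, 0, 0]},
  {"fingers": -0.3, "translation": [0, 0, -1.1], "angular": [0, 0, 0]},
  {"fingers": -0.3, "translation": [0, 0, -1.7], "angular": [0, 0, 0]},
  {"fingers": -0.3, "translation": [-0.7, 0, -2], "angular": [0, 0, 0]},
  {"fingers": -0.3, "translation": [-1.7, 0, -2], "angular": [0, 0, 0]},
  {"fingers": -0.3, "translation": [-2.7, 0, -2], "angular": [0, 0, 0]},
  {"fingers": -0.3, "translation": [-3.6, 0, -2], "angular": [0, 0, 0]},
])

```text
time: 56.9
tcp_pos: [0.4462, -0.1654, 0.2964]
tcp_rot: [0.741, 0.672, 0.0, 0.001]
contact_force: [1.2, 0.5, -0.0]
gripper_width: 0.0597
gripper_force: 0.0
```

```bash
python3 t.py
python3 - <<'E'
from h import *
c=cam("top"); cv2.imwrite("pics/top9.png",cv2.resize(cv2.cvtColor(c["image"],cv2.COLOR_RGB2BGR)[100:330,80:460],None,fx=2.1,fy=2.1,interpolation=cv2.INTER_CUBIC))
E
```

```text
t 56.9 pos [ 0.4462 -0.1654  0.2964] yaw 84.4 F [ 1.2  0.5 -0. ] w 0.0597 gf 0.0
top tray 3677 (array([468.3,  53.7, 219. , 190.7]), -5.5) mat (array([468. ,  52.5, 273.8, 232.2]), -5.6) tab 94 (array([467.7,  52.2,  41.6,  10.7]), 84.4) bar (array([468.7,  49.8, 170.7,   9.7]), 84.3)
scene tray 2893 (array([472.4,  88.2, 261.3, 222.2]), 84.4) mat (array([466.2,  49.7, 277.7, 238.8]), -5.5) tab 160 (array([470.3,  53.7,  42.1,  15.4]), 89.8) bar (array([469.1,  51.8, 162.9,  11.7]), 84.4)
```

View pics/top9.png

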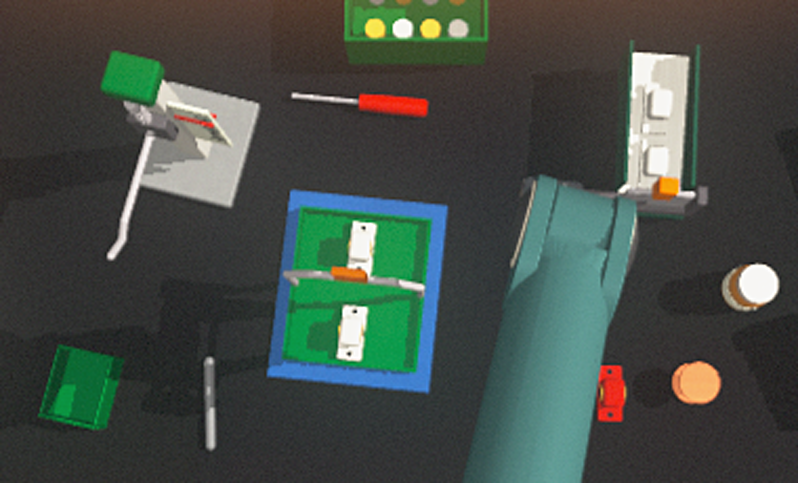

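The tray is centred on the mat within about 1 mm, with both blocks in it at (362,248) and (351,333). The gate is still shut and nothing else has moved.

```bash
python3 -c "
from rig import *
print(close_job())"
```

```text
the job is handed in; nothing more can be done
None
```

The job is handed in: the gate was latched, both blocks were weighed on the hook with the pointer settled for over two seconds, and the tray is back in the middle of its mat with both blocks in it; pushing the gate reached about 48 N, which may count against the 40 N pressing limit.

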